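Rack the carved panel and hold the sprung length rod at its mark

TASK

Set up the marking stand for the carver: take the carved panel out of its dark wooden holder and slide it on edge all the way down into the slot of the stand, and let go of it. Then pull the stand's sprung telescoping rod out by its wooden pull until its pointer stands right over the brass length marker, and finish while holding it there, still gripped, against the spring. Leave the marker where it is set, and leave the tools lying round about alone.

Things in the scene. Friction and masses are not known exactly. Their poses are not given: they have to be found in the camera images.
- panel: Loose pale wooden panel: 12 mm thick (its x), 90 long (y), 100 high (z, up), about 90 g, a shallow rosette on both faces (34 to 72 mm above the lower edge, proud by under 3 mm, look only). Starts standing in the holder; may go into the slot either way round. Origin: middle of its lower edge. Pinch it across its thickness, from above, at the middle of the top edge.
- holder: Fixed dark wooden holder, 90 x 120 mm foot (x, y), in which the panel starts: an open-ended slot along its y, 19 mm wide, its floor 10 mm and its top 38 mm above the table, so 72 mm of the panel stands free above it. Origin: middle of the underside, on the table. It stands left or right of the stand.
- stand: Fixed pale wooden base 150 (x) by 300 (y) by 15 mm high; origin middle of the underside, z up. On it: the slot (x +30, y +85 mm), the rod's aluminium tube (18 mm thick, along y at x -30, axis 55 mm above the table, from y +135 to its mouth at y +15), and a scale along y at x -62 with the marker. The rod pulls out towards the stand's -y.
- slot (a point): Middle of the floor of the stand's slot, 15 mm above the table; axes as the stand's. Slot along y: 15 mm wide (x), 98 long (y), ends closed, 30 deep (top 45 mm above the table), cheeks 14 thick, long edges bevelled by 5 mm. The panel is fully home when its origin is at this point, its y along the slot's y.
- rod: Inner rod with pull and pointer, one piece sliding along the stand's y. Origin: on the rod's axis in the middle of the pull, 55 mm above the table; axes as the stand's. At rest at the stand's y = -25 mm, 32 mm clear between pull and tube mouth. Pulls out towards -y by up to 115 mm; the spring takes 2 N at rest plus 70 N per metre (5 to 9 N at the marker) and draws it back when let go.
- rod_pull (a point): Grip point of the rod's pull: an upright dark wooden block 30 mm (stand's x) by 16 mm (stand's y), from 40 to 106 mm above the table. The point is in its middle, 91 mm above the table; axes as the stand's.
- pointer (a point): Tip of the thin bent steel pointer (5 mm thick) that sticks out of the pull towards the stand's -x, 37 mm above the table, 31 mm from the rod's axis. It has the same place along the stand's y as the middle of the pull.
- marker_top (a point): Middle of the top of the length marker: a brass saddle 20 mm (stand's x) by 10 mm (stand's y), its top 29 mm above the table, on the aluminium scale. Axes as the stand's. It stands 50 to 90 mm from the resting pointer in the stand's -y direction, is stiff to slide, and the pointer passes freely 6 mm above it.
- tray: Bystander: fixed wooden tray 240 x 130 x 40 mm with two chisels, on the other side of the stand from the holder. Origin: middle of its underside.
- chisel_a: Bystander: loose chisel, 180 mm long along its x, lying in the tray; origin under its middle.
- chisel_b: Bystander: loose wider chisel, 180 mm long along its x, lying in the tray; origin under its middle.
- hammer: Bystander: hammer lying on the table beyond the stand.
- oilstone: Bystander: sharpening stone 55 x 110 x 25 mm lying on the table beyond the stand.
Mind the look-alikes: they are no part of the job. Of the things that look like the panel, the largest one is meant.

How it is judged (in metres and radians):
On the way, in this order (a step that is already met when the one before it is completed fails the run):
1. the panel stands fully home in the slot and has been let go, the rod not yet pulled out (z of panel in the frame of slot below 0.004 m and x of panel in the frame of slot between -0.005 and 0.005 m and y of panel in the frame of slot between -0.008 and 0.008 m and angle between panel's own z axis and vertical below 0.12 rad and contact force between the fingers and panel below 0.1 N and horizontal distance between pointer and marker_top above 0.03 m), for 0.2 s.
2. the rod is drawn out by the fingers until its pointer is over the marker (y of pointer in the frame of marker_top between -0.005 and 0.005 m and contact force between the fingers and rod above 1 N), for 0.3 s.
At the end, for the whole second after the job is handed in: Fingers hold the rod (over 1 N), pointer at rest within 5 mm of the marker's middle along the rod; panel free of the fingers, at rest in the slot, lower edge within 4 mm of its floor, within 5 mm across and 8 mm along of its middle, upright within 0.12 rad (all of step 2 and linear speed of rod below 0.01 m/s and contact force between panel and rod below 0.1 N and z of panel in the frame of slot below 0.004 m and x of panel in the frame of slot between -0.005 and 0.005 m and y of panel in the frame of slot between -0.008 and 0.008 m and angle between panel's own z axis and vertical below 0.12 rad and contact force between the fingers and panel below 0.1 N and linear speed of panel below 0.02 m/s); the arm keeps its last pose, push and grip.
It fails at once if the length marker is shifted by more than 4 mm (distance of marker_top from where it was at the start of the episode above 0.004 m).
It fails at once if a tool lying round about (chisel, hammer, sharpening stone) is moved by more than 25 mm (distance of any of chisel_a, chisel_b, hammer, oilstone from where it was at the start of the episode above 0.025 m).
It also fails if it takes over 64 s, if anything falls off the work surface, if the arm or the gripper's body presses on something with over 40 N, if the wrist force passes 120 N, or if a joint passes its speed limit or range.

ROBOT

A 6-joint arm with a two-finger parallel gripper is mounted at the origin on the work surface. World frame = base frame: x ahead of the robot, y to its left, z up, the work surface at z = 0. Lengths are in mm, angles in rad, forces in N, time in s.
With the tool pointing down it reaches from about 350 to 775 mm from the base axis. Payload 7.3 kg.
Tool frame: the origin (TCP) lies midway between the tips of the shut fingers; the grasp point (between the pads) lies 19 mm behind it; z points along the fingers, x is the direction in which the jaws open and shut, and the axes are right-handed (so a half turn about z gives the same grasp; the last joint's range is limited). The gripper opens to 92 mm and grips with 3 to 60 N. Pads are 19 mm wide; open, the fingers measure 130 mm over their backs; the gripper's body (75 mm by 190 mm) begins 47 mm behind the grasp point.
Start: joints at [-1.251, 0.342, 1.524, -0, 1.275, -0.146], TCP at [235.821, -469.077, 226.741] pointing down, gripper open.
Joint ranges: [-2.53, 2.53], [-0.77, 2.02], [0.04, 2.7], [-1, 4.14], [0.28, 2.66], [-3.11, 3.11]. Speed limits (rad/s): [2.57, 2.57, 3.14, 3.14, 3.14, 3.14].

INTERFACE

Orientations are given as a rotation vector (axis times angle).
In Python, from workcell import sensors, vision, ctrl gives the robot as it stands.
- The arm moves only by the tool send_rows, never from a script. Its argument "commands" is a list of rows, each an object of numbers: "x", "y", "z": the shift along the tool's x, y, z in cm; "ax", "ay", "az": the turn, a rotation vector about the tool's x, y, z in degrees; "claw": the opening, from 0 (shut) to 1 (fully open). In form: [{"x": .., "y": .., "z": .., "ax": .., "ay": .., "az": .., "claw": ..}, ...]. A call has 1 to 20 rows; each row shifts and turns the pose as measured when the row begins, along the tool's axes as they then stand; what a row does not reach is not made up. A row lasts 1/8 s, in which the tool goes at most 62.5 mm and 10.7 degrees, less where a joint would pass 70% of its speed; a pose out of reach is approached as far as the arm can. A call with a gripper value outside its range is refused whole. The fingers move at their own pace and stop on an object; the grip force is fixed at half the most. Time passes only in rows, so rows that do not move let the fingers close. It gives the time, the measured TCP pose, the force and the opening at its end, in the units of the state.
- sensors.state(): the state, without advancing time (a new reading comes with each control period).
- vision.get_image(name): name is "side" or "top" or "wrist"; returns a dict with "pixels" (400x640x3 uint8, red, green, blue), "z_map" (400x640 float32, mm along the optical axis (not along the pixel's ray), 0 where there is no reading), "mtx" (3x3 intrinsics, pixels), "dist" ([k1, k2, p1, p2, k3] as OpenCV has them; the pictures are not rectified), "world_to_cam" (4x4, takes a point from world to camera coordinates). Camera axes: x right, y up, looking along -z (the intrinsics and any distortion apply to the point x, -y, -z); pixel columns grow to the right and rows downward; lengths in mm; the calibration is good to about 2 mm. A picture is of the moment at which its call begins.
- ctrl.hand_in(): hands the job in, once; it reports no verdict.
The state is a dict: "time": time; "joints": joint angles; "qd": joint speeds; "tau": joint torques, N m; "eef_pos": TCP position; "ee_rot": TCP orientation; "force": force on the tool from outside, world axes, zero at the start; "wrist_torque": the same for the moment, N m; "opening": opening from 0.0 (shut) to 1.0 (fully open).
Only numpy, scipy, OpenCV 4.12 (cv2) and the standard library are available. Lean on these libraries where they do the work, as an engineer would, in place of code of your own. Each camera call takes 0.05 s, during which the arm holds its last target.

## Working session

There is one attempt and no reset: what is moved stays moved. The work goes in short steps, Python scripts to look and compute and a tool call to move; the robot and the scene stay as the last step left them, time stands still between calls to the robot, and variables do not carry over. Pictures are saved under pics/ and viewed, and the job is handed in when it is done.

Besides the shell and the picture viewer there is one more tool, called after "Request:" in YAML: its name, and indented under it one key for each argument. send_rows: Moves the arm, as the interface text tells. Its arguments: {"type":"object","properties":{"commands":{"type":"array"}},"required":["commands"]}

```bash
mkdir -p pics; ls; python3 - <<'E'
from workcell import sensors, vision
import cv2,numpy as np
s=sensors.state();print(s)
for n in ["side","top","wrist"]:
    d=vision.get_image(n);cv2.imwrite(f"pics/{n}0.png",d["pixels"][:,:,::-1]);np.savez(f"pics/{n}0.npz",**d)
    print(n,d["mtx"].tolist(),d["dist"],d["world_to_cam"].tolist())
E
```

```text
pics
{'time': 0.0, 'joints': array([-1.25097414e+00,  3.42724827e-01,  1.52502249e+00, -1.51827315e-05,
        1.27538354e+00, -1.46000865e-01]), 'qd': array([-0.00122156, -0.00056305,  0.00204132, -0.00073997, -0.00211116,
        0.00051833]), 'tau': array([-4.11077126e-03, -4.31256652e+01, -2.44223177e+01,  7.13164313e-02,
        5.61437826e-02, -1.08575796e-04]), 'eef_pos': array([ 235.69438893, -468.66510471,  226.04195533]), 'ee_rot': array([-2.67336392e+00,  1.64820571e+00,  1.86445911e-03]), 'force': array([ 0.35447653, -0.29743105,  0.4351951 ]), 'wrist_torque': array([0.01899739, 0.05423754, 0.03400058]), 'opening': 0.998900949633697}
side [[439.5697711552688, 0.0, 321.8152048328526], [0.0, 439.5697711552688, 198.7524651254871], [0.0, 0.0, 1.0]] [-0.07054844  0.          0.          0.          0.        ] [[-0.8967804864925516, -0.442422521202696, 0.00686088761254463, 527.1578821953448], [0.29594824501405925, -0.5882092655970749, 0.7526117831517445, -243.20839779908246], [-0.3289367649249326, 0.6769580286830195, 0.6584287600662048, -1013.827421681922], [0.0, 0.0, 0.0, 1.
[... 210 characters left out ...]
9221566445203, 0.030538478666563063, -29.395884665883102], [0.9959872501704627, 0.027495295539772615, 0.08516693149962001, -580.7430713729051], [-0.08594029919865381, 0.028289041588130136, 0.9958985867545307, -1047.2357826721702], [0.0, 0.0, 0.0, 1.0]]
wrist [[299.83835998979515, 0.0, 314.6832621755368], [0.0, 299.83835998979515, 202.10799413507644], [0.0, 0.0, 1.0]] [-0.014325  0.        0.        0.        0.      ] [[0.4487818365164445, -0.893639953213692, -0.0015802636361436897, -524.4740202227766], [0.8666405368294425, 0.43565289638702354, -0.24318867941081368, 28.625130848353223], [0.21801156652091996, 0.10776914164003404, 0.9699777157096278, -390.48587564909155], [0.0, 0.0, 0.0, 1.0]]
```

View pics/top0.png

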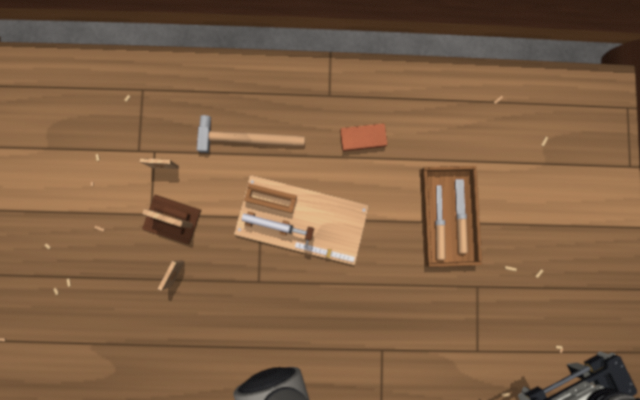

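View pics/side0.png

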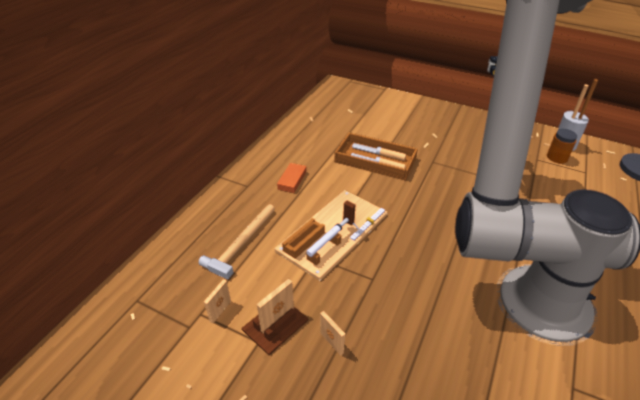

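View pics/wrist0.png

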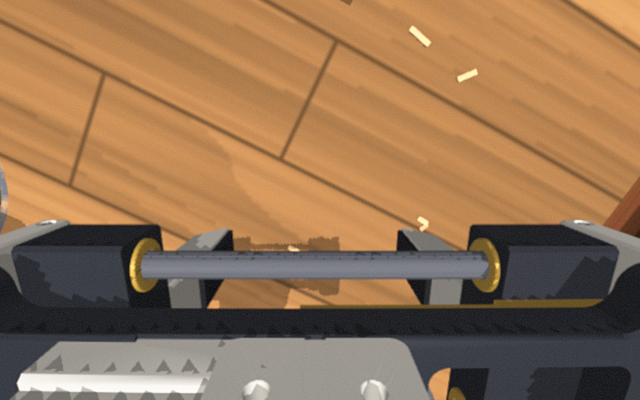

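```bash
cat > h.py <<'E'
import cv2,numpy as np
def load(n): return dict(np.load(n))
def norm(d,uv):
    return cv2.undistortPoints(np.array(uv,float).reshape(-1,1,2),d["mtx"],np.array(d["dist"])).reshape(-1,2)
def cloud(d):
    h,w=d["z_map"].shape
    u,v=np.meshgrid(np.arange(w),np.arange(h))
    n=norm(d,np.stack([u,v],-1)).reshape(h,w,2)
    z=d["z_map"]
    P=np.stack([n[...,0]*z,-n[...,1]*z,-z,np.ones_like(z)],-1)
    return (P@np.linalg.inv(d["world_to_cam"]).T)[...,:3]
def onplane(d,uv,z):
    n=norm(d,uv); M=np.linalg.inv(d["world_to_cam"]); o=M[:3,3]
    r=np.c_[n[:,0],-n[:,1],-np.ones(len(n))]@M[:3,:3].T
    return o+r*((z-o[2])/r[:,2])[:,None]
def proj(d,P):
    P=np.atleast_2d(P);c=np.c_[P,np.ones(len(P))]@np.array(d["world_to_cam"]).T
    q=np.c_[c[:,0],-c[:,1],-c[:,2]]
    return cv2.projectPoints(q,np.zeros(3),np.zeros(3),d["mtx"],np.array(d["dist"]))[0].reshape(-1,2)
E
python3 - <<'E'
from h import *
t=load("pics/top0.npz");P=cloud(t)
def crop(d,x0,x1,y0,y1,s,n): cv2.imwrite(n,cv2.resize(d["pixels"][y0:y1,x0:x1,::-1],None,fx=s,fy=s,interpolation=cv2.INTER_CUBIC))
crop(t,130,230,140,300,3.7,"pics/tc1.png");crop(t,225,380,170,270,5,"pics/tc2.png")
s=load("pics/side0.npz");crop(s,200,400,180,360,3.3,"pics/sc.png")
Z=P[...,2]
zz=np.clip(Z*2,0,255).astype(np.uint8);cv2.imwrite("pics/tz.png",zz)
for (u,v) in [(400,130),(100,130),(300,290),(345,200),(150,300)]: print(u,v,P[v,u])
E
```

```text
400 130 [ 779.82402196 -222.64691689   -2.77522827]
100 130 [ 7.55774885e+02  5.25354986e+02 -3.41536788e-01]
300 290 [376.37770755  18.29708575   1.94594889]
345 200 [596.8863314  -85.37865743  13.04988198]
150 300 [343.4647822  378.56631663  -1.52429293]
```

View pics/tc2.png

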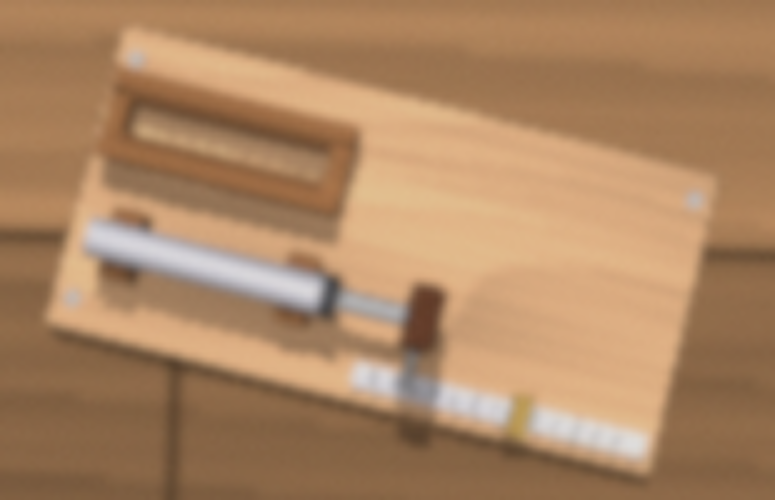

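View pics/tc1.png

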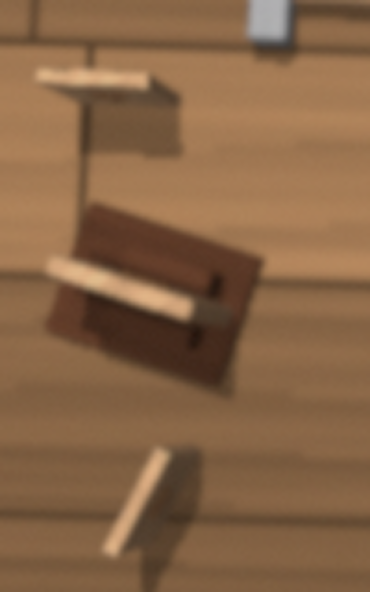

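View pics/sc.png

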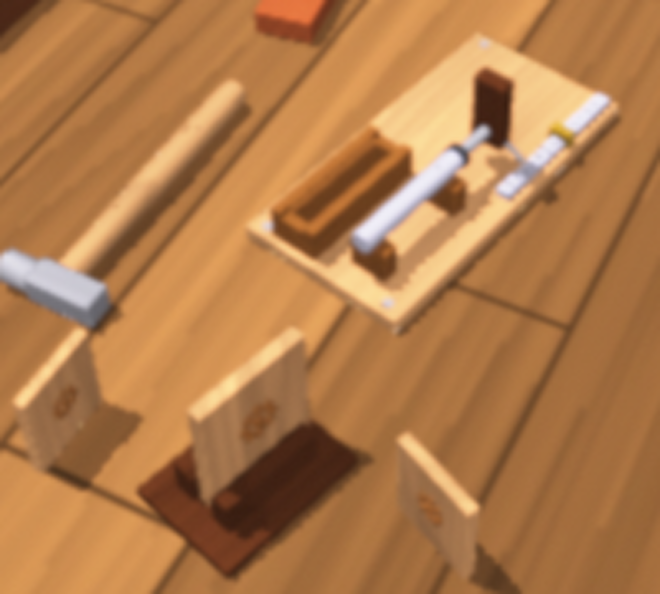

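View pics/tz.png

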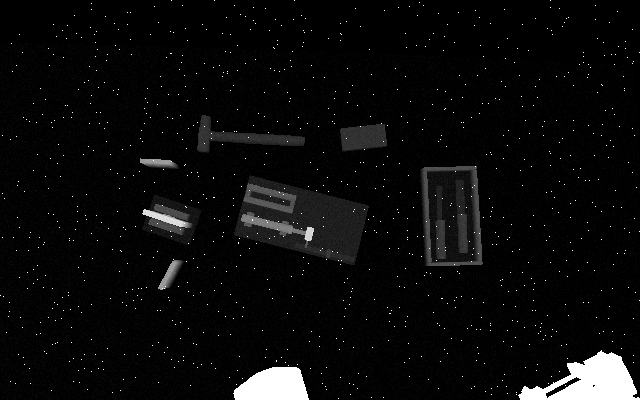

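```bash
python3 - <<'E'
from h import *
t=load("pics/top0.npz");P=cloud(t);Z=P[...,2]
def box(u0,u1,v0,v1):
    m=np.zeros(Z.shape,bool);m[v0:v1,u0:u1]=1;return m
def rect(m,name,z=None):
    m=cv2.morphologyEx(m.astype(np.uint8),cv2.MORPH_OPEN,np.ones((2,2)))>0
    vv,uu=np.nonzero(m)
    zz=np.median(Z[m])
    pts=onplane(t,np.c_[uu,vv],zz if z is None else z)[:,:2].astype(np.float32)
    r=cv2.minAreaRect(pts);print(name,m.sum(),"z",round(zz,1),r, "mean",pts.mean(0))
    return r
r=rect(box(228,380,165,275)&(Z>8),"stand all",15)
rect(box(240,300,178,216)&(Z>30)&(Z<62),"slot cheek",45)
rect(box(240,296,205,245)&(Z>45),"tube",64)
rect(box(298,320,222,248)&(Z>85),"pull",106)
rect(box(138,205,200,235)&(Z>85),"panel top")
rect(box(138,205,192,248)&(Z>4)&(Z<26),"holder",10)
hsv=cv2.cvtColor(t["pixels"],cv2.COLOR_RGB2HSV)
print(hsv[253,326:332],hsv[253,310:316])
E
```

```text
stand all 7664 z 16.0 ((543.5086059570312, 17.324676513671875), (299.65325927734375, 149.69876098632812), 77.2847900390625) mean [543.07117  17.57042]
slot cheek 704 z 43.5 ((576.9746704101562, 96.55819702148438), (118.47483825683594, 73.19364166259766), 77.4933853149414) mean [589.84784  95.09736]
tube 456 z 61.9 ((543.6517944335938, 89.9047622680664), (128.3712158203125, 57.1969108581543), 77.88744354248047) mean [530.90436  93.89514]
pull 96 z 105.0 ((509.00506591796875, -0.10196590423583984), (15.5391845703125, 29.964252471923828), 77.3943862915039) mean [ 5.0902914e+02 -3.1628463e-01]
panel top 261 z 109.9 ((534.6917724609375, 319.4147644042969), (96.89887237548828, 12.407716751098633), 73.21794891357422) mean [534.7216  319.35165]
holder 1040 z 10.4 ((536.2788696289062, 330.4709167480469), (122.7633285522461, 90.3147964477539), 73.2379150390625) mean [535.14935 325.4841 ]
[[ 17  42 187]
 [ 19  97 182]
 [ 20 132 186]
 [ 20 128 188]
 [ 20  90 186]
 [ 19  39 190]] [[ 14 106 140]
 [ 14 104 154]
 [ 14 100 181]
 [ 14  96 200]
 [ 14  90 205]
 [ 14  84 201]]
```

```bash
cat >> h.py <<'E'
from scipy.spatial.transform import Rotation as R
def delta(target,yaw=None,s=None):
    from workcell import sensors
    s=sensors.state();Rt=R.from_rotvec(s["ee_rot"]);M=Rt.as_matrix()
    print("t",round(s["time"],2),"pos",np.round(s["eef_pos"],1),"F",np.round(s["force"],1),"op",round(s["opening"],3),"j",np.round(s["joints"],2))
    print("xyz cm",np.round(M.T@(np.array(target)-s["eef_pos"])/10,2),"x_t yaw",np.degrees(np.arctan2(M[1,0],M[0,0])))
    if yaw is not None:
        y=np.radians(yaw);D=np.array([[np.cos(y),np.sin(y),0],[np.sin(y),-np.cos(y),0],[0,0,-1]]).T
        print("rotvec deg (tool)",np.degrees(R.from_matrix(M.T@D).as_rotvec()).round(2))
E
python3 -c "
from h import *
delta([535.5,322.5,227],-16.8)"
```

```text
t 0.15 pos [ 235.7 -468.8  226.2] F [-0.1  0.6 -0.4] op 1.003 j [-1.25  0.34  1.52 -0.    1.28 -0.15]
xyz cm [-57.24 -62.32  -0.  ] x_t yaw -63.31411572363722
rotvec deg (tool) [-4.000e-02  6.000e-02 -4.651e+01]
```

Request:
send_rows:
  commands:
    - {"az": -9.3,"claw": 1}
    - {"az": -9.3,"claw": 1}
    - {"az": -9.3,"claw": 1}
    - {"az": -9.3,"claw": 1}
    - {"az": -9.3,"claw": 1}

```text
invalid input at $.commands[0]: expected keys x, y, z, ax, ay, az, claw
```

```bash
python3 -c "
from h import *
delta([535.5,322.5,227],-16.8)"
```

```text
t 0.15 pos [ 235.7 -468.8  226.2] F [-0.1  0.6 -0.4] op 1.003 j [-1.25  0.34  1.52 -0.    1.28 -0.15]
xyz cm [-57.24 -62.32  -0.  ] x_t yaw -63.31411572363722
rotvec deg (tool) [-4.000e-02  6.000e-02 -4.651e+01]
```

Request:
send_rows:
  commands:
    - {"x": 0,"y": 0,"z": 0,"ax": 0,"ay": 0,"az": -9.3,"claw": 1}
    - {"x": 0,"y": 0,"z": 0,"ax": 0,"ay": 0,"az": -9.3,"claw": 1}
    - {"x": 0,"y": 0,"z": 0,"ax": 0,"ay": 0,"az": -9.3,"claw": 1}
    - {"x": 0,"y": 0,"z": 0,"ax": 0,"ay": 0,"az": -9.3,"claw": 1}
    - {"x": 0,"y": 0,"z": 0,"ax": 0,"ay": 0,"az": -9.3,"claw": 1}

```text
time: 0.78
eef_pos: [235.4, -467.8, 224.6]
ee_rot: [-3.109, 0.419, 0.003]
force: [0.6, 0.0, 0.0]
opening: 0.997
```

```bash
python3 -c "
from h import *
delta([535.5,322.5,227],-16.8)"
```

```text
t 0.78 pos [ 235.4 -467.8  224.6] F [0.6 0.  0. ] op 0.997 j [-1.25  0.34  1.53 -0.    1.28 -0.98]
xyz cm [ 8.020e+00 -8.416e+01  8.000e-02] x_t yaw -15.346609315032046
rotvec deg (tool) [-0.23  0.16  1.45]
```

Request:
send_rows:
  commands:
    - {"x": 0.5,"y": -5,"z": -0.1,"ax": 0,"ay": 0,"az": 0.1,"claw": 1}
    - {"x": 0.5,"y": -5,"z": -0.1,"ax": 0,"ay": 0,"az": 0.1,"claw": 1}
    - {"x": 0.5,"y": -5,"z": -0.1,"ax": 0,"ay": 0,"az": 0.1,"claw": 1}
    - {"x": 0.5,"y": -5,"z": -0.1,"ax": 0,"ay": 0,"az": 0.1,"claw": 1}
    - {"x": 0.5,"y": -5,"z": -0.1,"ax": 0,"ay": 0,"az": 0.1,"claw": 1}
    - {"x": 0.5,"y": -5,"z": -0.1,"ax": 0,"ay": 0,"az": 0.1,"claw": 1}
    - {"x": 0.5,"y": -5,"z": -0.1,"ax": 0,"ay": 0,"az": 0.1,"claw": 1}
    - {"x": 0.5,"y": -5,"z": -0.1,"ax": 0,"ay": 0,"az": 0.1,"claw": 1}
    - {"x": 0.5,"y": -5,"z": -0.1,"ax": 0,"ay": 0,"az": 0.1,"claw": 1}
    - {"x": 0.5,"y": -5,"z": -0.1,"ax": 0,"ay": 0,"az": 0.1,"claw": 1}
    - {"x": 0.5,"y": -5,"z": -0.1,"ax": 0,"ay": 0,"az": 0.1,"claw": 1}
    - {"x": 0.5,"y": -5,"z": -0.1,"ax": 0,"ay": 0,"az": 0.1,"claw": 1}

```text
time: 2.28
eef_pos: [462.0, 108.0, 238.1]
ee_rot: [-3.102, 0.46, 0.003]
force: [1.0, -0.4, 0.3]
opening: 0.999
```

```bash
python3 -c "
from h import *
delta([535.5,322.5,227],-16.8)"
```

```text
t 2.27 pos [462.  108.  238.1] F [ 1.  -0.4  0.3] op 0.999 j [0.06 0.24 1.64 0.01 1.27 0.36]
xyz cm [  0.81 -22.65   1.22] x_t yaw -16.865410916961693
rotvec deg (tool) [-0.3   0.15 -0.07]
```

Request:
send_rows:
  commands:
    - {"x": 0.1,"y": -5,"z": -0.2,"ax": 0,"ay": 0,"az": 0,"claw": 1}
    - {"x": 0.1,"y": -5,"z": -0.2,"ax": 0,"ay": 0,"az": 0,"claw": 1}
    - {"x": 0,"y": 0,"z": 0,"ax": 0,"ay": 0,"az": 0,"claw": 1}

```text
time: 2.65
eef_pos: [493.7, 209.3, 241.5]
ee_rot: [-3.103, 0.454, 0.005]
force: [-0.1, 0.2, 0.3]
opening: 1.001
```

```bash
python3 - <<'E'
from h import *
from workcell import vision
for n in ["wrist","top"]:
    d=vision.get_image(n);cv2.imwrite(f"pics/{n}1.png",d["pixels"][:,:,::-1]);np.savez(f"pics/{n}1.npz",**d)
delta([535.5,322.5,227],-16.8)
E
```

```text
t 2.75 pos [493.  206.7 241.5] F [-1.1 -0.8 -0.1] op 1.003 j [0.25 0.35 1.47 0.01 1.32 0.54]
xyz cm [  0.73 -12.31   1.49] x_t yaw -16.77418877237985
rotvec deg (tool) [-0.2   0.24  0.03]
```

View pics/wrist1.png

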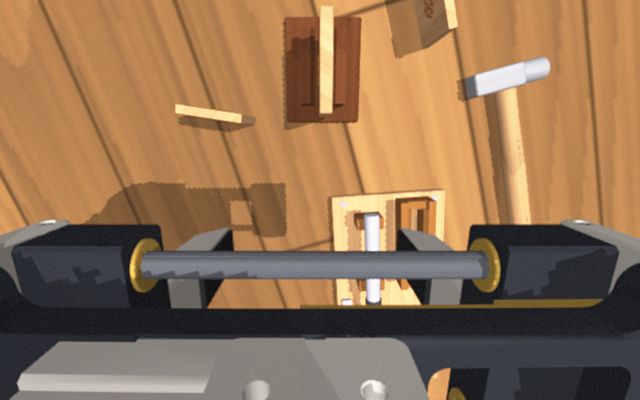

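```bash
python3 - <<'E'
from h import *
d=load("pics/wrist1.npz");P=cloud(d)
Z=P[...,2]
m=np.zeros(Z.shape,np.uint8);m[0:130,300:350]=1
m&=(abs(Z-110)<6).astype(np.uint8)
m=cv2.morphologyEx(m,cv2.MORPH_OPEN,np.ones((3,3)))
vv,uu=np.nonzero(m);print(uu.min(),uu.max(),vv.min(),vv.max(),np.median(Z[m>0]))
p=onplane(d,np.c_[uu,vv],110)[:,:2].astype(np.float32)
print(cv2.minAreaRect(p))
m=np.zeros(Z.shape,np.uint8);m[0:140,270:375]=1
m&=(abs(Z-10)<5).astype(np.uint8);m=cv2.morphologyEx(m,cv2.MORPH_OPEN,np.ones((3,3)))
vv,uu=np.nonzero(m);print(cv2.minAreaRect(onplane(d,np.c_[uu,vv],10)[:,:2].astype(np.float32)))
im=d["pixels"][0:180,250:450,::-1];cv2.imwrite("pics/w1c.png",cv2.resize(im,None,fx=3,fy=3))
E
```

```text
319 333 6 113 110.7489349093708
((539.8133544921875, 324.9933776855469), (89.1265640258789, 12.043463706970215), 73.27257537841797)
((541.1220092773438, 333.9586181640625), (119.20960998535156, 90.01698303222656), 73.29936981201172)
```

View pics/w1c.png

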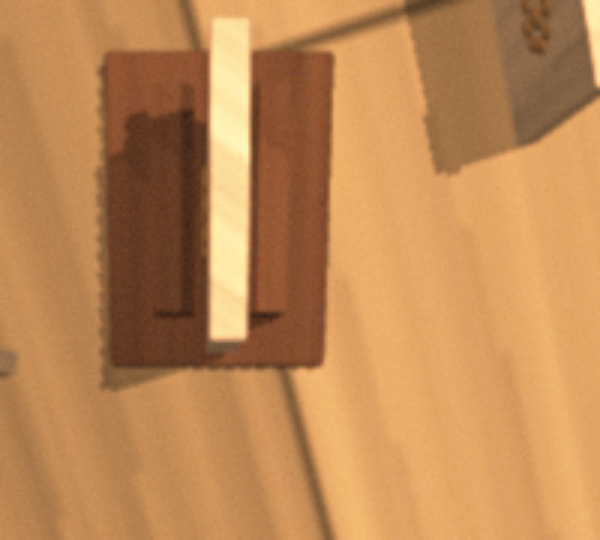

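Request:
send_rows:
  commands:
    - {"x": 0.5,"y": -1.5,"z": 0,"ax": 0,"ay": 0,"az": 0,"claw": 1}
    - {"x": 0,"y": 0,"z": 0,"ax": 0,"ay": 0,"az": 0,"claw": 1}
    - {"x": 0,"y": 0,"z": 0,"ax": 0,"ay": 0,"az": 0,"claw": 1}
    - {"x": 0,"y": 0,"z": 0,"ax": 0,"ay": 0,"az": 0,"claw": 1}

```text
time: 3.25
eef_pos: [502.7, 217.3, 241.8]
ee_rot: [-3.104, 0.464, 0.006]
force: [0.6, 0.7, -0.9]
opening: 1.001
```

```bash
cat > m.py <<'E'
from h import *
from workcell import vision,sensors
import sys
k=sys.argv[1]
print(np.round(sensors.state()["eef_pos"],1))
d=vision.get_image("wrist");np.savez(f"pics/wrist{k}.npz",**d);cv2.imwrite(f"pics/wrist{k}.png",d["pixels"][:,:,::-1])
print(np.round(sensors.state()["eef_pos"],1))
P=cloud(d);Z=P[...,2]
def meas(lo,hi,z,xy,rad,name):
    m=((Z>lo)&(Z<hi)&(np.hypot(P[...,0]-xy[0],P[...,1]-xy[1])<rad)).astype(np.uint8)
    m=cv2.morphologyEx(m,cv2.MORPH_OPEN,np.ones((3,3)))
    vv,uu=np.nonzero(m)
    if len(vv)<20: print(name,"few");return
    print(name,len(vv),np.median(Z[m>0]).round(1),cv2.minAreaRect(onplane(d,np.c_[uu,vv],z)[:,:2].astype(np.float32)),uu.min(),uu.max(),vv.min(),vv.max())
meas(100,118,110,(538,324),60,"panel")
meas(4,15,10,(538,332),85,"holder")
meas(38,49,45,(591.5,93.6),68,"slot")
meas(10,20,15,(543,17),180,"stand")
E
python3 m.py 2
```

```text
[502.7 217.3 241.8]
[502.7 217.3 241.8]
panel 1375 110.7 ((539.5115966796875, 324.92950439453125), (88.9442138671875, 11.378362655639648), 73.36358642578125) 311 324 19 124
holder 4018 10.7 ((541.16796875, 334.0667724609375), (119.52169036865234, 90.05255889892578), 73.37309265136719) 278 354 26 130
slot 1009 45.0 ((583.531982421875, 98.95957946777344), (119.61239624023438, 70.23099517822266), 76.77938079833984) 374 430 207 295
stand 4339 15.8 ((548.5404052734375, 20.60150146484375), (298.8458251953125, 149.98666381835938), 77.1858139038086) 327 439 196 381
```

```bash
python3 - <<'E'
from h import *
for f in ["side0","top0"]:
    d=load(f"pics/{f}.npz");P=cloud(d);Z=P[...,2]
    def meas(lo,hi,z,xy,rad,name):
        m=((Z>lo)&(Z<hi)&(np.hypot(P[...,0]-xy[0],P[...,1]-xy[1])<rad)).astype(np.uint8)
        m=cv2.morphologyEx(m,cv2.MORPH_OPEN,np.ones((2,2)))
        vv,uu=np.nonzero(m)
        print(f,name,len(vv),np.median(Z[m>0]).round(1),cv2.minAreaRect(onplane(d,np.c_[uu,vv],z)[:,:2].astype(np.float32)))
    meas(6,25,15,(545,19),180,"stand")
    meas(104,118,110,(538,324),60,"panel")
    meas(5,15,10,(538,332),85,"holder")
    meas(95,118,106,(511,1),60,"pull")
E
```

```text
side0 stand 3137 16.4 ((540.9915771484375, 22.785324096679688), (307.428955078125, 155.1868133544922), 77.26143646240234)
side0 panel 266 108.9 ((532.3751220703125, 327.4913330078125), (91.22698974609375, 16.486480712890625), 74.98407745361328)
side0 holder 909 10.4 ((534.59423828125, 336.472412109375), (120.0553207397461, 92.36988067626953), 73.18386840820312)
side0 pull 84 104.0 ((506.00079345703125, 7.448490142822266), (24.861600875854492, 33.18203353881836), 79.13493347167969)
top0 stand 6175 15.4 ((543.5086059570312, 17.324676513671875), (299.65325927734375, 149.69876098632812), 77.2847900390625)
top0 panel 234 110.0 ((535.044921875, 321.7715148925781), (92.14259338378906, 11.717354774475098), 73.21798706054688)
top0 holder 992 10.4 ((535.9894409179688, 330.94757080078125), (121.92601776123047, 89.61054992675781), 73.17153930664062)
top0 pull 94 105.1 ((509.2665100097656, -0.1604328155517578), (15.5391845703125, 29.42844581604004), 77.3943862915039)
```

```bash
python3 -c "
from h import *
delta([536.5,324.7,160],-16.7)"
```

```text
t 3.3 pos [502.7 217.3 241.8] F [ 0.5 -0.1  1. ] op 0.999 j [0.27 0.37 1.43 0.   1.34 0.56]
xyz cm [  0.13 -11.24   8.21] x_t yaw -17.01622059867888
rotvec deg (tool) [-0.16  0.24 -0.32]
```

Request:
send_rows:
  commands:
    - {"x": 0,"y": -3.5,"z": 2,"ax": 0,"ay": 0,"az": -0.3,"claw": 1}
    - {"x": 0,"y": -3.5,"z": 2,"ax": 0,"ay": 0,"az": 0,"claw": 1}
    - {"x": 0,"y": -3,"z": 2,"ax": 0,"ay": 0,"az": 0,"claw": 1}
    - {"x": 0,"y": 0,"z": 1,"ax": 0,"ay": 0,"az": 0,"claw": 1}
    - {"x": 0,"y": 0,"z": 0,"ax": 0,"ay": 0,"az": 0,"claw": 1}
    - {"x": 0,"y": 0,"z": 0,"ax": 0,"ay": 0,"az": 0,"claw": 1}

```text
time: 4.05
eef_pos: [533.1, 313.2, 172.1]
ee_rot: [-3.104, 0.461, 0.001]
force: [-0.4, -0.1, -0.2]
opening: 1.0
```

```bash
python3 m.py 3; python3 -c "
from h import *
delta([536.5,324.7,86],-16.7)"
```

```text
[533.1 313.2 172.1]
[533.1 313.2 172.2]
panel 1747 110.8 ((540.1491088867188, 327.0896301269531), (86.7575454711914, 11.451193809509277), 73.50116729736328) 309 324 138 250
holder 5086 10.8 ((541.2745971679688, 334.6617431640625), (119.42928314208984, 89.76333618164062), 73.28144836425781) 272 358 111 222
slot 329 45.4 ((602.4435424804688, 57.0328369140625), (41.81814956665039, 14.896828651428223), 76.90837097167969) 428 441 370 399
stand 973 15.4 ((594.810546875, 108.2137451171875), (80.38900756835938, 213.86599731445312), 30.026750564575195) 327 448 293 399
t 4.1 pos [533.1 313.2 172.2] F [-0.6  0.2 -0.2] op 0.996 j [0.41 0.56 1.33 0.   1.25 0.7 ]
xyz cm [-0.   -1.17  8.62] x_t yaw -16.911339230400273
rotvec deg (tool) [-0.2   0.06 -0.21]
```

View pics/wrist3.png

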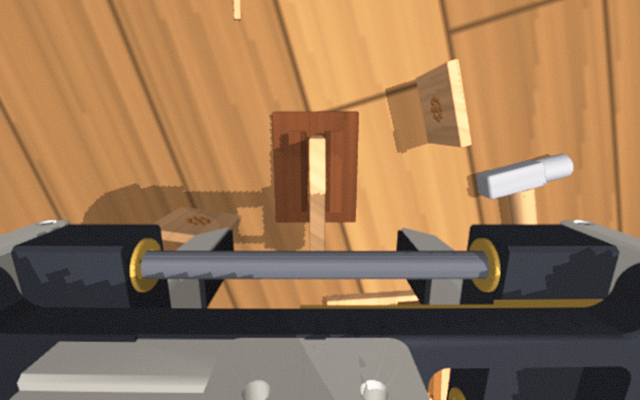

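```bash
python3 - <<'E'
from h import *
d=load("pics/wrist2.npz");P=cloud(d);Z=P[...,2]
M=None
for f in ["wrist2","top0"]:
    d=load(f"pics/{f}.npz");P=cloud(d);Z=P[...,2]
    c=np.array([536.5,324.7]);y=np.radians(-17);X=np.array([np.cos(y),np.sin(y)]);Y=np.array([-X[1],X[0]])
    q=P[...,:2]-c;a=q@X;b=q@Y
    m=(Z>30)&(Z<150)&(abs(a)<130)&(abs(b)<70)&(abs(a)>25)
    for s in(-1,1):
        k=m&(a*s>0);print(f,s,k.sum(),a[k].min() if k.any() else 0,a[k].max() if k.any() else 0,np.percentile(b[k],[2,98]) if k.any() else 0,np.percentile(Z[k],98) if k.any() else 0)
        if k.any(): print(np.percentile(a[k],[2,98]), "within |b|<20:",np.percentile(a[k&(abs(b)<20)],[0,5,50,95]) if (k&(abs(b)<20)).any() else None)
E
```

```text
wrist2 -1 563 -129.93567660461466 -82.97363985497147 [-50.98169656 -36.56530804] 79.15482675972406
[-128.6876057   -83.42416576] within |b|<20: None
wrist2 1 1164 25.03956876669709 129.91915474620754 [-16.53210264  69.15778743] 78.86707541501443
[ 25.41532939 128.77146356] within |b|<20: [25.03956877 25.07653794 26.19113732 27.23673024]
top0 -1 211 -129.89240181265788 -25.038066507580403 [-51.99620989  36.20915812] 80.41142008010797
[-128.48109436  -25.30202488] within |b|<20: [-26.32439029 -26.29873393 -25.62661586 -25.20517747]
top0 1 127 111.02448853956905 129.82288695899015 [37.69826523 68.93222578] 80.0551812615971
[112.1145063  128.63958314] within |b|<20: None
```

Request:
send_rows:
  commands:
    - {"x": 0,"y": -1.2,"z": 2,"ax": 0,"ay": 0,"az": 0,"claw": 1}
    - {"x": 0,"y": 0,"z": 2,"ax": 0,"ay": 0,"az": 0,"claw": 1}
    - {"x": 0,"y": 0,"z": 2,"ax": 0,"ay": 0,"az": 0,"claw": 1}
    - {"x": 0,"y": 0,"z": 1.5,"ax": 0,"ay": 0,"az": 0,"claw": 1}
    - {"x": 0,"y": 0,"z": 1,"ax": 0,"ay": 0,"az": 0,"claw": 1}
    - {"x": 0,"y": 0,"z": 0,"ax": 0,"ay": 0,"az": 0,"claw": 1}

```text
time: 4.85
eef_pos: [537.7, 326.1, 82.7]
ee_rot: [-3.102, 0.464, -0.002]
force: [0.2, -1.2, 0.3]
opening: 0.998
```

```bash
python3 m.py 4; python3 -c "
from h import *
delta([536.5,324.7,86],-16.7)"
```

```text
[537.7 326.1  82.7]
[538.  326.2  83.3]
panel 3453 110.6 ((543.1567993164062, 338.60064697265625), (65.4790267944336, 116.5770034790039), 62.40876007080078) 188 439 173 304
holder 7365 10.8 ((543.92333984375, 343.21649169921875), (101.6148910522461, 89.63932037353516), 73.29564666748047) 254 373 124 250
slot 147 41.7 ((592.9161376953125, 159.19906616210938), (9.023716926574707, 12.843056678771973), 72.3794174194336) 430 446 390 399
stand 26 18.2 ((609.8695678710938, 150.13168334960938), (3.2869043350219727, 6.5430803298950195), 72.45826721191406) 442 449 368 371
t 4.9 pos [538.  326.2  83.3] F [ 0.3  1.  -0.3] op 1.0 j [0.42 0.66 1.4  0.   1.07 0.72]
xyz cm [-0.1   0.19 -0.27] x_t yaw -17.027387202174022
rotvec deg (tool) [-0.35 -0.06 -0.33]
```

View pics/wrist4.png

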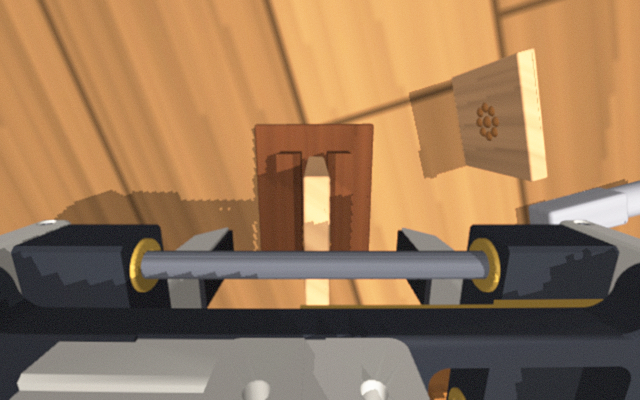

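Request:
send_rows:
  commands:
    - {"x": 0,"y": 0.1,"z": -0.4,"ax": 0,"ay": 0,"az": -0.3,"claw": 0.3}
    - {"x": 0,"y": 0,"z": 0,"ax": 0,"ay": 0,"az": 0,"claw": 0}
    - {"x": 0,"y": 0,"z": 0,"ax": 0,"ay": 0,"az": 0,"claw": 0}
    - {"x": 0,"y": 0,"z": 0,"ax": 0,"ay": 0,"az": 0,"claw": 0}
    - {"x": 0,"y": 0,"z": 0,"ax": 0,"ay": 0,"az": 0,"claw": 0}
    - {"x": 0,"y": 0,"z": 0,"ax": 0,"ay": 0,"az": 0,"claw": 0}

```text
time: 5.65
eef_pos: [539.0, 325.7, 90.2]
ee_rot: [-3.1, 0.455, -0.009]
force: [1.1, 0.0, -0.0]
opening: 0.398
```

```bash
python3 m.py 5; python3 -c "
from h import *
delta([536.5,324.7,86],-16.7)"
```

```text
[539.  325.7  90.2]
[539.  325.7  90.1]
panel 3348 110.6 ((543.1762084960938, 335.5999450683594), (59.84849548339844, 53.03572082519531), 32.98260498046875) 250 379 171 304
holder 6258 10.8 ((545.9410400390625, 349.995849609375), (86.40132904052734, 89.62461853027344), 73.27201843261719) 255 369 125 231
slot few
stand few
t 5.7 pos [539.  325.7  90.1] F [-0.6  0.  -0.2] op 0.354 j [0.42 0.65 1.4  0.   1.08 0.71]
xyz cm [-0.21  0.17  0.41] x_t yaw -16.716403376212945
rotvec deg (tool) [-0.52 -0.26 -0.02]
```

View pics/wrist5.png

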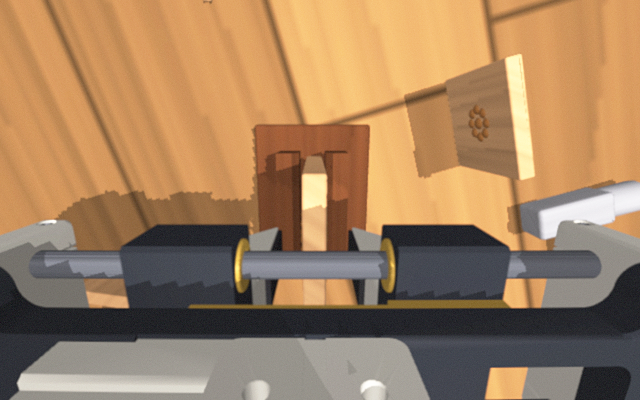

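Request:
send_rows:
  commands:
    - {"x": -0.1,"y": 0,"z": 0.3,"ax": -0.5,"ay": -0.2,"az": 0,"claw": 0}
    - {"x": 0,"y": 0,"z": 0,"ax": 0,"ay": 0,"az": 0,"claw": 0}
    - {"x": 0,"y": 0,"z": 0,"ax": 0,"ay": 0,"az": 0,"claw": 0}
    - {"x": 0,"y": 0,"z": 0,"ax": 0,"ay": 0,"az": 0,"claw": 0}
    - {"x": 0,"y": 0,"z": 0,"ax": 0,"ay": 0,"az": 0,"claw": 0}
    - {"x": 0,"y": 0,"z": 0,"ax": 0,"ay": 0,"az": 0,"claw": 0}

```text
time: 6.45
eef_pos: [537.9, 326.0, 86.7]
ee_rot: [3.108, -0.456, 0.001]
force: [-0.0, -0.3, 1.0]
opening: 0.131
```

```bash
python3 -c "
from h import *
delta([536.5,324.7,86],-16.7)"
```

```text
t 6.45 pos [537.9 326.   86.7] F [-0.  -0.3  1. ] op 0.131 j [ 0.42  0.66  1.4  -0.    1.09  0.72]
xyz cm [-0.1   0.17  0.07] x_t yaw -16.712770640927708
rotvec deg (tool) [ 0.03 -0.04 -0.01]
```

Request:
send_rows:
  commands:
    - {"x": 0,"y": 0,"z": 0,"ax": 0,"ay": 0,"az": 0,"claw": 0}
    - {"x": 0,"y": 0,"z": -1,"ax": 0,"ay": 0,"az": 0,"claw": 0}
    - {"x": 0,"y": 0,"z": -2,"ax": 0,"ay": 0,"az": 0,"claw": 0}
    - {"x": 0,"y": 0,"z": -2,"ax": 0,"ay": 0,"az": 0,"claw": 0}
    - {"x": 0,"y": 0,"z": -2,"ax": 0,"ay": 0,"az": 0,"claw": 0}
    - {"x": 0,"y": 0,"z": -1.5,"ax": 0,"ay": 0,"az": 0,"claw": 0}
    - {"x": 0,"y": 0,"z": 0,"ax": 0,"ay": 0,"az": 0,"claw": 0}
    - {"x": 0,"y": 0,"z": 0,"ax": 0,"ay": 0,"az": 0,"claw": 0}

```text
time: 7.45
eef_pos: [537.4, 325.9, 176.0]
ee_rot: [3.107, -0.456, -0.0]
force: [0.4, -0.3, -1.8]
opening: 0.126
```

```bash
python3 - <<'E'
from h import *
from workcell import vision
delta([590,97,175],-12.7)
for n in ["wrist","top","side"]:
    d=vision.get_image(n);cv2.imwrite(f"pics/{n}6.png",d["pixels"][:,:,::-1]);np.savez(f"pics/{n}6.npz",**d)
E
```

```text
t 7.45 pos [537.4 325.9 176. ] F [ 0.4 -0.3 -1.8] op 0.126 j [ 0.42  0.57  1.29 -0.    1.28  0.72]
xyz cm [11.62 20.41  0.12] x_t yaw -16.711402889568003
rotvec deg (tool) [ 0.06  0.01 -4.01]
```

View pics/wrist6.png

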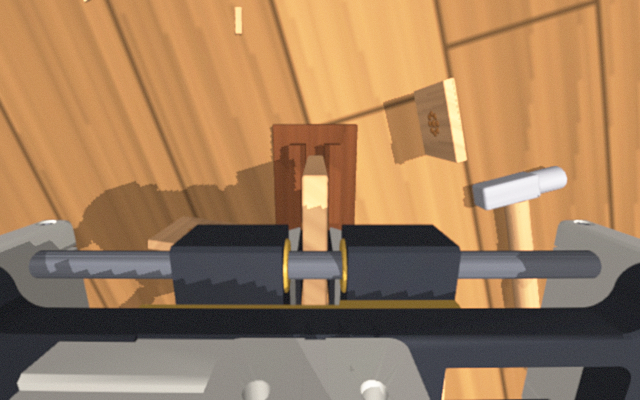

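View pics/side6.png

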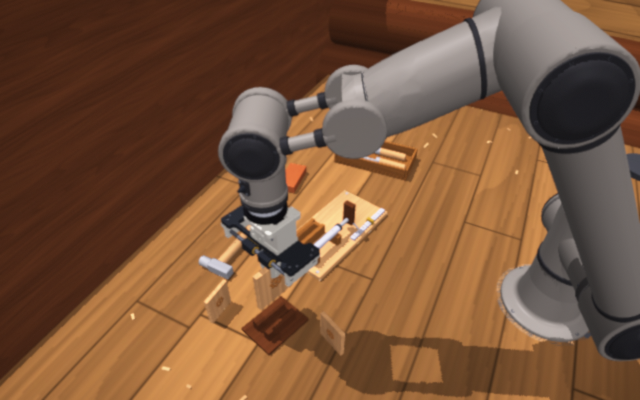

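View pics/top6.png

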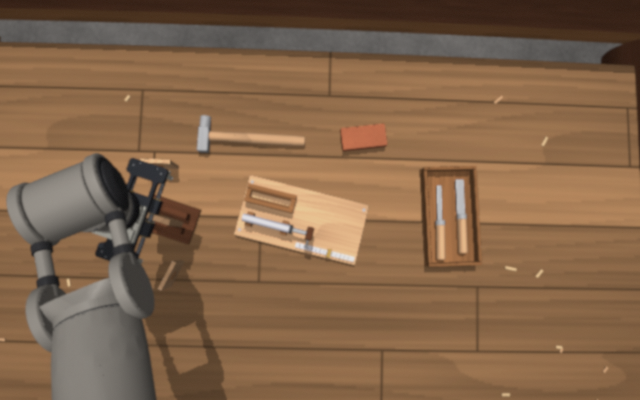

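```bash
python3 - <<'E'
from h import *
d=load("pics/wrist6.npz");P=cloud(d);Z=P[...,2]
T=np.array([537.4,325.9,176.0]);y=np.radians(-16.71);X=np.array([np.cos(y),np.sin(y)]);Y=np.array([X[1],-X[0]])
print(P[190:225:6,315,2])
m=((abs(Z-199.5)<5)).astype(np.uint8);m[:,:290]=0;m[:,340:]=0;m[232:]=0
for r in range(170,232,6):
    u=np.nonzero(m[r])[0]
    if len(u)<3: print(r,"-");continue
    p=onplane(d,[(u.min()-.5,r),(u.max()+.5,r)],np.median(Z[r][u]))[:,:2]-T[:2]
    print(r,u.min(),u.max(),np.median(Z[r][u]).round(1),(p@X).round(1),(p@Y).round(1))
im=d["pixels"][140:310,230:400,::-1];cv2.imwrite("pics/w6c.png",cv2.resize(im,None,fx=3.5,fy=3.5))
E
```

```text
[200.57662791 200.3244519  200.05073601 199.98705604 199.41672923
 200.83264859]
170 -
176 302 326 199.6 [-4.4  7. ] [-44.6 -44.6]
182 302 327 200.0 [-4.4  7.4] [-41.9 -41.9]
188 302 327 199.8 [-4.5  7.5] [-39. -39.]
194 302 327 199.7 [-4.5  7.5] [-36.2 -36.2]
200 302 327 199.8 [-4.5  7.5] [-33.4 -33.4]
206 302 327 200.1 [-4.5  7.5] [-30.6 -30.6]
212 302 327 200.0 [-4.6  7.6] [-27.7 -27.7]
218 302 327 199.7 [-4.6  7.6] [-24.6 -24.6]
224 302 326 200.1 [-4.6  7.1] [-21.8 -21.8]
230 302 326 199.9 [-4.7  7.2] [-18.8 -18.8]
```

View pics/w6c.png

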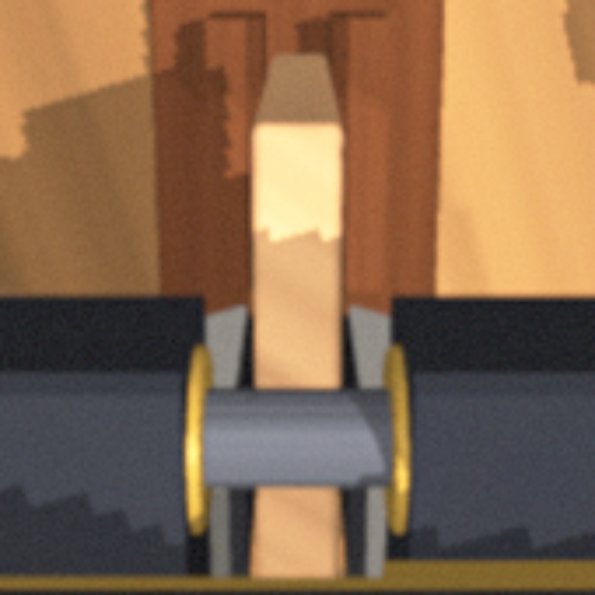

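```bash
python3 -c "
from h import *
delta([594.8,97.4,175],-12.75)"
```

```text
t 7.6 pos [537.4 325.9 175.7] F [ 0.5  0.3 -0.3] op 0.13 j [ 0.42  0.57  1.29 -0.    1.28  0.72]
xyz cm [12.06 20.24  0.09] x_t yaw -16.710402129736092
rotvec deg (tool) [ 0.08  0.02 -3.96]
```

Request:
send_rows:
  commands:
    - {"x": 1.2,"y": 2.1,"z": 0,"ax": 0,"ay": 0,"az": 0,"claw": 0}
    - {"x": 2,"y": 3.5,"z": 0,"ax": 0,"ay": 0,"az": 0,"claw": 0}
    - {"x": 2,"y": 3.5,"z": 0,"ax": 0,"ay": 0,"az": 0,"claw": 0}
    - {"x": 2,"y": 3.5,"z": 0,"ax": 0,"ay": 0,"az": 0,"claw": 0}
    - {"x": 2,"y": 3.5,"z": 0,"ax": 0,"ay": 0,"az": 0,"claw": 0}
    - {"x": 1.5,"y": 2.5,"z": 0,"ax": 0,"ay": 0,"az": 0,"claw": 0}
    - {"x": 0,"y": 0,"z": 0,"ax": 0,"ay": 0,"az": -2,"claw": 0}
    - {"x": 0,"y": 0,"z": 0,"ax": 0,"ay": 0,"az": -2,"claw": 0}
    - {"x": 0,"y": 0,"z": 0,"ax": 0,"ay": 0,"az": 0,"claw": 0}

```text
time: 8.72
eef_pos: [585.5, 112.4, 170.2]
ee_rot: [3.12, -0.337, -0.015]
force: [-0.9, 0.5, -0.2]
opening: 0.128
```

```bash
python3 -c "
from h import *
delta([594.8,97.4,145],-12.75)"
```

```text
t 8.72 pos [585.5 112.4 170.2] F [-0.9  0.5 -0.2] op 0.128 j [ 0.06  0.52  1.39 -0.    1.23  0.28]
xyz cm [1.25 1.26 2.51] x_t yaw -12.32321263832606
rotvec deg (tool) [0.23 0.52 0.43]
```

Request:
send_rows:
  commands:
    - {"x": 0.6,"y": 0.6,"z": 0.5,"ax": 0.1,"ay": 0.3,"az": 0.3,"claw": 0}
    - {"x": 0.6,"y": 0.6,"z": 1,"ax": 0.1,"ay": 0.2,"az": 0,"claw": 0}
    - {"x": 0,"y": 0,"z": 0.5,"ax": 0,"ay": 0,"az": 0,"claw": 0}
    - {"x": 0,"y": 0,"z": 0,"ax": 0,"ay": 0,"az": 0,"claw": 0}
    - {"x": 0,"y": 0,"z": 0,"ax": 0,"ay": 0,"az": 0,"claw": 0}

```text
time: 9.35
eef_pos: [594.6, 98.7, 148.0]
ee_rot: [3.122, -0.343, -0.002]
force: [-0.7, 0.3, -0.5]
opening: 0.128
```

```bash
python3 - <<'E'
from h import *
from workcell import vision
delta([594.8,97.4,145],-12.75)
for n in ["wrist","side","top"]:
    d=vision.get_image(n);cv2.imwrite(f"pics/{n}7.png",d["pixels"][:,:,::-1]);np.savez(f"pics/{n}7.npz",**d)
delta([594.8,97.4,145],-12.75)
im=cv2.imread("pics/wrist7.png")[60:310,230:430];cv2.imwrite("pics/w7c.png",cv2.resize(im,None,fx=2.4*1,fy=2.4))
im=cv2.imread("pics/side7.png")[130:300,200:400];cv2.imwrite("pics/s7c.png",cv2.resize(im,None,fx=3.5,fy=3.5))
E
```

```text
t 9.35 pos [594.6  98.7 148. ] F [-0.7  0.3 -0.5] op 0.128 j [ 0.04  0.55  1.41 -0.    1.18  0.26]
xyz cm [0.05 0.13 0.3 ] x_t yaw -12.53623642401183
rotvec deg (tool) [0.03 0.06 0.21]
t 9.5 pos [594.6  98.8 148.2] F [-0.8 -0.6 -0.5] op 0.127 j [ 0.04  0.55  1.41 -0.    1.18  0.26]
xyz cm [0.05 0.14 0.32] x_t yaw -12.527301904316568
rotvec deg (tool) [0.02 0.04 0.22]
```

View pics/w7c.png

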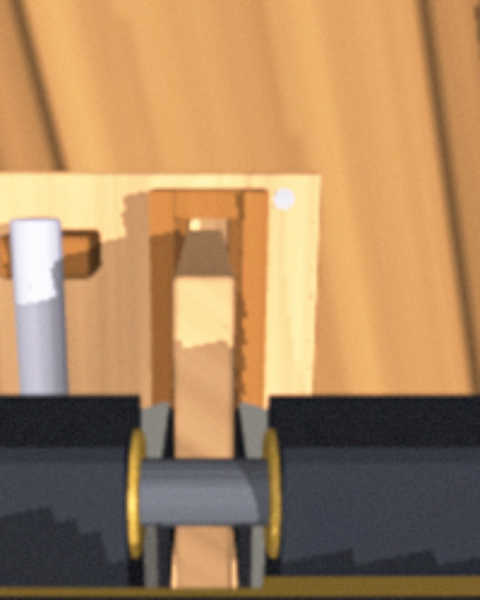

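View pics/s7c.png

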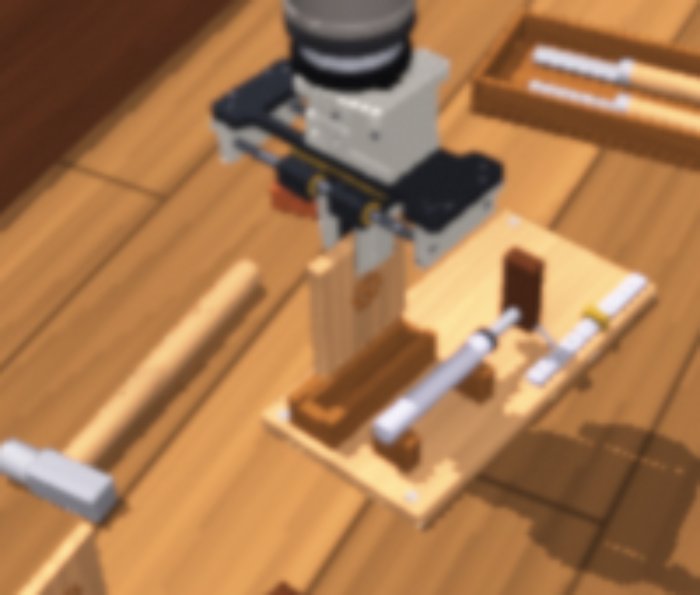

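```bash
cat > m7.py <<'E'
from h import *
import sys
k=sys.argv[1]; T=np.array(eval(sys.argv[2]));yaw=float(sys.argv[3])
d=load(f"pics/wrist{k}.npz");P=cloud(d);Z=P[...,2]
y=np.radians(yaw);X=np.array([np.cos(y),np.sin(y)]);Y=np.array([X[1],-X[0]])
def tool(p): p=p[:,:2]-T[:2];return np.c_[p@X,p@Y].round(1)
ztop=T[2]+23.3
m=abs(Z-45)<4
for r in range(130,228,6):
    u=np.nonzero(m[r,250:400])[0]+250
    w=np.nonzero(abs(Z[r,290:345]-ztop)<4)[0]+290
    o=[]
    if len(u)>3:o+=[u.min(),u.max(),tool(onplane(d,[(u.min()-.5,r),(u.max()+.5,r)],45)).tolist()]
    if len(w)>3:o+=["panel",w.min(),w.max(),tool(onplane(d,[(w.min()-.5,r),(w.max()+.5,r)],ztop)).tolist()]
    print(r,o)
E
python3 m7.py 7 [594.6,98.75,148.1] -12.53
python3 - <<'E'
from h import *
d=load("pics/wrist7.npz");P=cloud(d);Z=P[...,2]
np.set_printoptions(linewidth=200)
print(Z[134:180:2,317].round(0)); print(Z[165,285:350].round(0))
E
```

```text
130 []
136 []
142 [np.int64(292), np.int64(341), [[-18.4, -53.5], [24.4, -53.5]]]
148 [np.int64(292), np.int64(341), [[-18.5, -48.5], [24.5, -48.4]]]
154 [np.int64(292), np.int64(341), [[-18.6, -43.3], [24.6, -43.3]]]
160 [np.int64(256), np.int64(341), [[-50.1, -38.2], [24.7, -38.1]]]
166 [np.int64(256), np.int64(340), [[-50.3, -32.9], [24.0, -32.9]]]
172 [np.int64(256), np.int64(340), [[-50.6, -27.7], [24.1, -27.6]]]
178 [np.int64(292), np.int64(340), [[-19.0, -22.3], [24.2, -22.3]], 'panel', np.int64(302), np.int64(327), [[-4.4, -43.5], [7.4, -43.5]]]
184 [np.int64(292), np.int64(340), [[-19.1, -16.9], [24.3, -16.9]], 'panel', np.int64(302), np.int64(327), [[-4.5, -40.7], [7.5, -40.7]]]
190 [np.int64(292), np.int64(340), [[-19.2, -11.5], [24.4, -11.5]], 'panel', np.int64(302), np.int64(327), [[-4.5, -37.9], [7.5, -37.9]]]
196 [np.int64(293), np.int64(340), [[-18.5, -6.0], [24.5, -6.0]], 'panel', np.int64(302), np.int64(327), [[-4.5, -35.1], [7.5, -35.1]]]
202 [np.int64(293), np.int64(340), [[-18.6, -0.5], [24.6, -0.5]], 'panel', np.int64(302), np.int64(327), [[-4.6, -32.2], [7.5, -
[... 294 characters left out ...]
3), np.int64(339), [[-18.9, 16.5], [24.1, 16.5]], 'panel', np.int64(302), np.int64(327), [[-4.7, -23.4], [7.6, -23.4]]]
226 [np.int64(293), np.int64(339), [[-19.0, 22.2], [24.2, 22.2]], 'panel', np.int64(302), np.int64(326), [[-4.7, -20.4], [7.2, -20.4]]]
[ 16.  16.  16.  42.  42.  41.  40.  41.  41.  17.  17.  80.  94. 107. 118. 129. 138. 147. 154. 162. 169. 172. 171.]
[ 16.  15.  17.  16.  16.  15.  16.  46.  45.  46.  46.  47.  46.  45.  47.  45.  46.  46.  44.  44. 128. 133. 133. 134. 133. 133. 134. 135. 135. 135. 133. 134. 134. 133. 133. 133. 134. 134. 132.
 131.  40.  43.  43.  44.  43.  45.  46.  45.  47.  46.  47.  46.  46.  46.  45.  46.  46.  16.  15.  16.  16.  15.  16.  15.  16.]
```

```bash
cat > m8.py <<'E'
from h import *
import sys
k=sys.argv[1]; T=np.array(eval(sys.argv[2]));yaw=float(sys.argv[3])
d=load(f"pics/wrist{k}.npz");P=cloud(d);Z=P[...,2]
y=np.radians(yaw);X=np.array([np.cos(y),np.sin(y)]);Y=np.array([X[1],-X[0]])
def tool(p): p=p[:,:2]-T[:2];return np.c_[p@X,p@Y].round(1)
ztop=T[2]+23.3
zb=ztop-100
print("zb",zb)
for u in range(307,324,3):
    z=Z[100:200,u]
    a=100+np.nonzero((z>9)&(z<22))[0].min()   # stand far edge
    b=100+np.nonzero((z>37)&(z<50))[0].min()
    mm=np.nonzero((z>37)&(z<50))[0]; b2=100+mm[mm<b-100+20].max()
    e=100+np.nonzero((z>zb-3)&(z<250))[0]; e=e.min()
    c=100+np.nonzero(abs(z-ztop)<3)[0].min()
    print(u,a,b,b2,e,c,"stand end",tool(onplane(d,[(u,a-.5)],15))[0,1]+65,"outer",tool(onplane(d,[(u,b-.5)],45))[0,1],"inner",tool(onplane(d,[(u,b2+.5)],40))[0,1]+49,"pbot",tool(onplane(d,[(u,e-.5)],zb))[0,1]+45,"ptop",tool(onplane(d,[(u,c-.5)],ztop))[0,1]+45)
E
python3 m8.py 7 [594.6,98.75,148.1] -12.53
```

```text
zb 71.4
307 132 140 157 158 174 stand end 3.1000000000000014 outer -55.6 inner 9.200000000000003 pbot 2.1000000000000014 ptop -0.5
310 133 140 150 156 175 stand end 4.100000000000001 outer -55.6 inner 3.1000000000000014 pbot 0.5 ptop -0.10000000000000142
313 132 140 150 157 175 stand end 3.1000000000000014 outer -55.6 inner 3.1000000000000014 pbot 1.2999999999999972 ptop -0.10000000000000142
316 132 140 150 156 175 stand end 3.1000000000000014 outer -55.6 inner 3.1000000000000014 pbot 0.5 ptop -0.10000000000000142
319 132 140 150 156 175 stand end 3.1000000000000014 outer -55.6 inner 3.1000000000000014 pbot 0.5 ptop -0.10000000000000142
322 132 140 151 156 175 stand end 3.1000000000000014 outer -55.6 inner 3.8999999999999986 pbot 0.5 ptop -0.10000000000000142
```

Request:
send_rows:
  commands:
    - {"x": 0.1,"y": 0.3,"z": 0,"ax": 0,"ay": 0,"az": 0.2,"claw": 0}
    - {"x": 0,"y": 0,"z": 0.5,"ax": 0,"ay": 0,"az": 0,"claw": 0}
    - {"x": 0,"y": 0,"z": 0.8,"ax": 0,"ay": 0,"az": 0,"claw": 0}
    - {"x": 0,"y": 0,"z": 0,"ax": 0,"ay": 0,"az": 0,"claw": 0}
    - {"x": 0,"y": 0,"z": 0,"ax": 0,"ay": 0,"az": 0,"claw": 0}

```text
time: 10.12
eef_pos: [594.9, 95.5, 134.4]
ee_rot: [3.122, -0.348, -0.001]
force: [0.0, -0.6, -1.1]
opening: 0.13
```

```bash
python3 - <<'E'
from h import *
from workcell import vision
delta([595.6,96,92],-12.75)
for n in ["wrist","side"]:
    d=vision.get_image(n);cv2.imwrite(f"pics/{n}8.png",d["pixels"][:,:,::-1]);np.savez(f"pics/{n}8.npz",**d)
im=cv2.imread("pics/wrist8.png")[60:310,230:430];cv2.imwrite("pics/w8c.png",cv2.resize(im,None,fx=2.4*1,fy=2.4))
im=cv2.imread("pics/side8.png")[130:300,200:400];cv2.imwrite("pics/s8c.png",cv2.resize(im,None,fx=3.5,fy=3.5))
E
```

```text
t 10.12 pos [594.9  95.5 134.4] F [ 0.  -0.6 -1.1] op 0.13 j [ 0.03  0.56  1.43 -0.    1.15  0.25]
xyz cm [ 0.06 -0.06  4.24] x_t yaw -12.737850557133221
rotvec deg (tool) [0.02 0.03 0.01]
```

View pics/w8c.png

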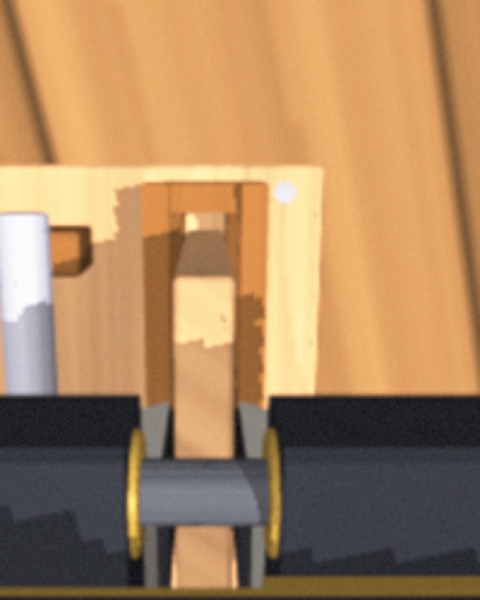

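View pics/s8c.png

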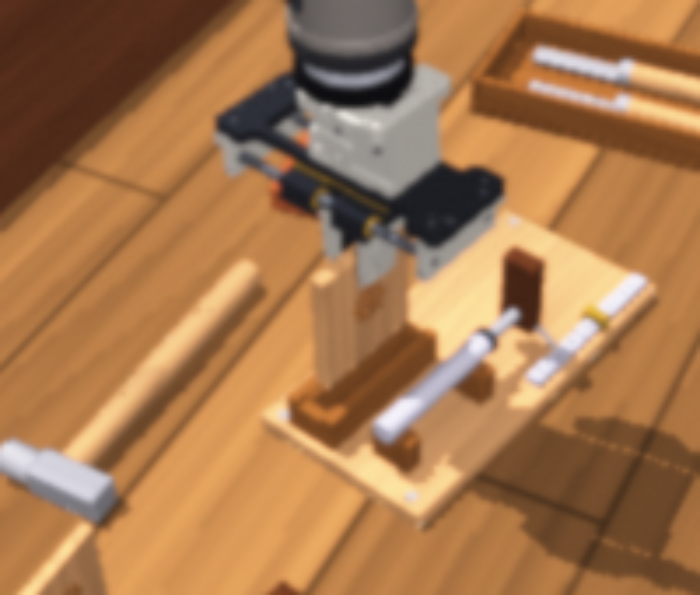

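```bash
python3 m7.py 8 [594.9,95.5,134.4] -12.74 | sed -n 3,16p; python3 m8.py 8 [594.9,95.5,134.4] -12.74
```

```text
142 [np.int64(289), np.int64(341), [[-19.7, -54.2], [23.3, -54.2]]]
148 [np.int64(289), np.int64(341), [[-19.8, -49.4], [23.4, -49.4]]]
154 [np.int64(289), np.int64(341), [[-19.9, -44.5], [23.5, -44.5]]]
160 [np.int64(251), np.int64(341), [[-51.4, -39.7], [23.6, -39.6]]]
166 [np.int64(251), np.int64(340), [[-51.7, -34.7], [22.9, -34.7]]]
172 [np.int64(251), np.int64(340), [[-51.9, -29.7], [23.0, -29.7]]]
178 [np.int64(290), np.int64(340), [[-19.5, -24.6], [23.1, -24.6]], 'panel', np.int64(302), np.int64(327), [[-4.4, -43.5], [7.5, -43.5]]]
184 [np.int64(290), np.int64(340), [[-19.6, -19.5], [23.2, -19.5]], 'panel', np.int64(302), np.int64(327), [[-4.4, -40.7], [7.5, -40.7]]]
190 [np.int64(290), np.int64(340), [[-19.7, -14.4], [23.3, -14.4]], 'panel', np.int64(302), np.int64(327), [[-4.5, -37.9], [7.5, -37.9]]]
196 [np.int64(290), np.int64(340), [[-19.9, -9.2], [23.4, -9.2]], 'panel', np.int64(302), np.int64(327), [[-4.5, -35.0], [7.6, -35.0]]]
202 [np.int64(290), np.int64(340), [[-20.0, -3.9], [23.6, -3.9]], 'panel', np.int64(302), np.int64(327), [[-4.5, -32.2], [7.6, -32.2]]]
208 [n
[... 473 characters left out ...]
outer -58.6 inner 0.3999999999999986 pbot 2.1000000000000014 ptop -0.10000000000000142
310 129 137 148 156 174 stand end 0.29999999999999716 outer -58.6 inner 0.3999999999999986 pbot 0.5 ptop -0.5
313 129 137 148 156 175 stand end 0.29999999999999716 outer -58.6 inner 0.3999999999999986 pbot 0.5 ptop -0.10000000000000142
316 129 137 148 156 175 stand end 0.29999999999999716 outer -58.6 inner 0.3999999999999986 pbot 0.5 ptop -0.10000000000000142
319 129 136 148 156 175 stand end 0.29999999999999716 outer -59.4 inner 0.3999999999999986 pbot 0.5 ptop -0.10000000000000142
322 129 137 148 156 175 stand end 0.29999999999999716 outer -58.6 inner 0.3999999999999986 pbot 0.5 ptop -0.10000000000000142
```

Request:
send_rows:
  commands:
    - {"x": 0,"y": 0,"z": 0.6,"ax": 0,"ay": 0,"az": 0,"claw": 0}
    - {"x": 0,"y": 0,"z": 0.6,"ax": 0,"ay": 0,"az": 0,"claw": 0}
    - {"x": 0,"y": 0,"z": 0.5,"ax": 0,"ay": 0,"az": 0,"claw": 0}
    - {"x": 0,"y": 0,"z": 0.3,"ax": 0,"ay": 0,"az": 0,"claw": 0}

```text
time: 10.72
eef_pos: [594.9, 95.6, 113.3]
ee_rot: [3.122, -0.348, -0.0]
force: [-0.5, -1.3, -1.0]
opening: 0.124
```

```bash
python3 -c "
from h import *
delta([595.2,95.7,92],-12.75)"
```

```text
t 10.72 pos [594.9  95.6 113.3] F [-0.5 -1.3 -1. ] op 0.124 j [ 0.03  0.59  1.45 -0.    1.1   0.25]
xyz cm [ 0.02 -0.02  2.13] x_t yaw -12.735348342812006
rotvec deg (tool) [0.01 0.   0.01]
```

In the slot mouth (bottom ~37 mm) with no force. Continue.

Request:
send_rows:
  commands:
    - {"x": 0,"y": 0,"z": 0.5,"ax": 0,"ay": 0,"az": 0,"claw": 0}
    - {"x": 0,"y": 0,"z": 0.5,"ax": 0,"ay": 0,"az": 0,"claw": 0}
    - {"x": 0,"y": 0,"z": 0.4,"ax": 0,"ay": 0,"az": 0,"claw": 0}
    - {"x": 0,"y": 0,"z": 0.1,"ax": 0,"ay": 0,"az": 0,"claw": 0}
    - {"x": 0,"y": 0,"z": 0,"ax": 0,"ay": 0,"az": 0,"claw": 0}

```text
time: 11.35
eef_pos: [594.9, 95.6, 96.9]
ee_rot: [3.122, -0.348, -0.001]
force: [0.6, 0.4, -0.6]
opening: 0.13
```

```bash
python3 -c "
from h import *
delta([595.2,95.7,92],-12.75)"
```

```text
t 11.35 pos [594.9  95.6  96.9] F [ 0.6  0.4 -0.6] op 0.13 j [ 0.03  0.61  1.47 -0.    1.07  0.25]
xyz cm [ 0.03 -0.02  0.49] x_t yaw -12.731618993779751
rotvec deg (tool) [0.02 0.03 0.02]
```

Request:
send_rows:
  commands:
    - {"x": 0,"y": 0,"z": 0.2,"ax": 0,"ay": 0,"az": 0,"claw": 0}
    - {"x": 0,"y": 0,"z": 0.2,"ax": 0,"ay": 0,"az": 0,"claw": 0}
    - {"x": 0,"y": 0,"z": 0.1,"ax": 0,"ay": 0,"az": 0,"claw": 0}
    - {"x": 0,"y": 0,"z": 0,"ax": 0,"ay": 0,"az": 0,"claw": 0}

```text
time: 11.85
eef_pos: [595.1, 95.6, 91.9]
ee_rot: [3.122, -0.348, 0.0]
force: [-0.1, -0.5, -1.4]
opening: 0.127
```

Request:
send_rows:
  commands:
    - {"x": 0,"y": 0,"z": 0.1,"ax": 0,"ay": 0,"az": 0,"claw": 0}
    - {"x": 0,"y": 0,"z": 0.1,"ax": 0,"ay": 0,"az": 0,"claw": 0}

```text
time: 12.1
eef_pos: [595.4, 95.6, 91.7]
ee_rot: [3.122, -0.348, 0.003]
force: [-3.5, 0.1, 7.2]
opening: 0.128
```

Request:
send_rows:
  commands:
    - {"x": 0,"y": 0,"z": 0,"ax": 0,"ay": 0,"az": 0,"claw": 0.2}
    - {"x": 0,"y": 0,"z": 0,"ax": 0,"ay": 0,"az": 0,"claw": 0.35}
    - {"x": 0,"y": 0,"z": 0,"ax": 0,"ay": 0,"az": 0,"claw": 0.4}
    - {"x": 0,"y": 0,"z": 0,"ax": 0,"ay": 0,"az": 0,"claw": 0.4}
    - {"x": 0,"y": 0,"z": 0,"ax": 0,"ay": 0,"az": 0,"claw": 0.4}

```text
time: 12.72
eef_pos: [595.8, 95.6, 91.8]
ee_rot: [-3.122, 0.348, -0.004]
force: [-0.5, 0.7, -0.3]
opening: 0.398
```

```bash
python3 - <<'E'
from h import *
from workcell import vision
delta([595.6,96,92],-12.75)
for n in ["wrist","side"]:
    d=vision.get_image(n);cv2.imwrite(f"pics/{n}9.png",d["pixels"][:,:,::-1]);np.savez(f"pics/{n}9.npz",**d)
im=cv2.imread("pics/wrist9.png")[60:310,230:430];cv2.imwrite("pics/w9c.png",cv2.resize(im,None,fx=2.4*1,fy=2.4))
E
```

```text
t 12.72 pos [595.8  95.6  91.8] F [-0.5  0.7 -0.3] op 0.398 j [ 0.03  0.61  1.48 -0.    1.05  0.25]
xyz cm [-0.03 -0.04 -0.02] x_t yaw -12.726944860532056
rotvec deg (tool) [-0.02 -0.14  0.02]
```

View pics/w9c.png

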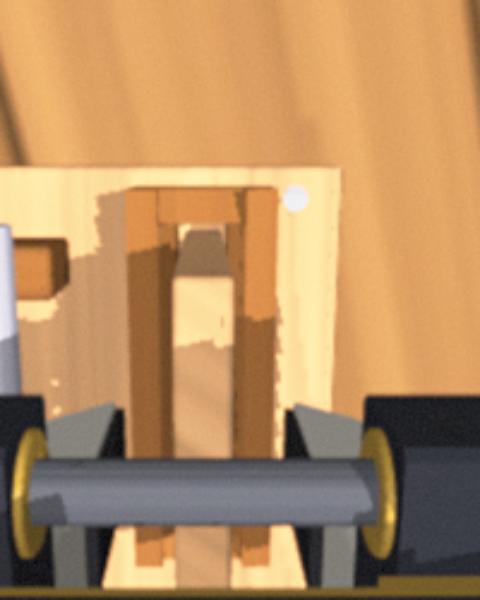

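Request:
send_rows:
  commands:
    - {"x": 0,"y": 0,"z": -1,"ax": 0,"ay": 0,"az": 0,"claw": 0.4}
    - {"x": 0,"y": 0,"z": -2,"ax": 0,"ay": 0,"az": 0,"claw": 0.4}
    - {"x": 0,"y": 0,"z": -2,"ax": 0,"ay": 0,"az": 0,"claw": 0.4}
    - {"x": 0,"y": 0,"z": -2,"ax": 0,"ay": 0,"az": 0,"claw": 0.4}
    - {"x": 0,"y": 0,"z": -2,"ax": 0,"ay": 0,"az": 0,"claw": 0.4}
    - {"x": 0,"y": 0,"z": 0,"ax": 0,"ay": 0,"az": 0,"claw": 0.4}
    - {"x": 0,"y": 0,"z": 0,"ax": 0,"ay": 0,"az": 0,"claw": 0.4}

```text
time: 13.7
eef_pos: [595.7, 95.6, 187.6]
ee_rot: [-3.122, 0.348, -0.007]
force: [-1.1, 0.1, 0.3]
opening: 0.399
```

```bash
python3 - <<'E'
from h import *
from workcell import vision
for n in ["wrist","side"]:
    d=vision.get_image(n);cv2.imwrite(f"pics/{n}10.png",d["pixels"][:,:,::-1]);np.savez(f"pics/{n}10.npz",**d)
im=cv2.imread("pics/side10.png")[130:300,200:400];cv2.imwrite("pics/s10c.png",cv2.resize(im,None,fx=3.5,fy=3.5))
d=load("pics/wrist10.npz");P=cloud(d);Z=P[...,2]
m=(abs(Z-115)<12)&(abs(P[...,0]-598)<40)&(abs(P[...,1]-100)<70)
print(m.sum(),np.percentile(Z[m],[5,50,95]))
y=np.radians(-12.75);Xs=np.array([np.cos(y),np.sin(y)]);Ys=np.array([-Xs[1],Xs[0]])
m2=(abs(Z-15)<4)&(abs(P[...,0]-545)<200)
# stand pull target from TCP at slot
s=np.array([595.3,95.7])
print("pull", s-60*Xs-110*Ys)
delta([*(s-60*Xs-110*Ys),180],-12.75)
E
```

```text
1433 [114.44722864 115.79617934 116.80713832]
pull [512.50274292   1.65419085]
t 13.8 pos [595.8  95.6 187.4] F [-0.9 -0.3  1. ] op 0.399 j [ 0.03  0.51  1.36 -0.    1.26  0.25]
xyz cm [-6.05 11.    0.7 ] x_t yaw -12.727303296017745
rotvec deg (tool) [-0.05 -0.25  0.02]
```

View pics/s10c.png

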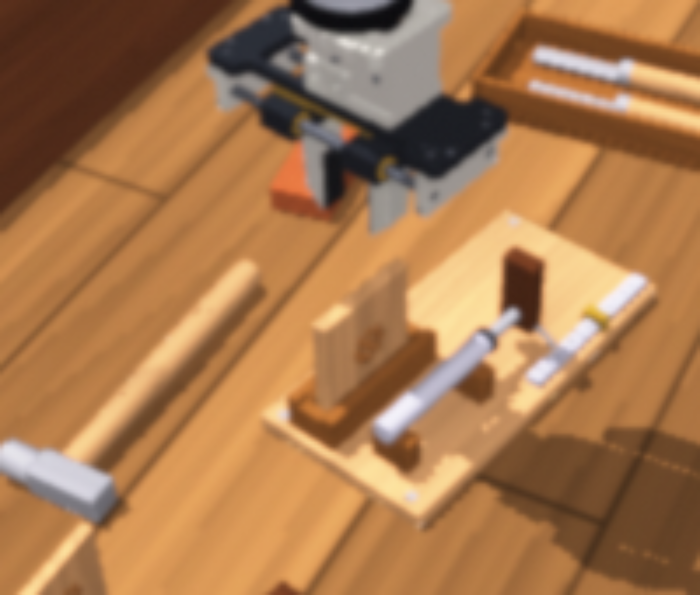

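View pics/wrist10.png

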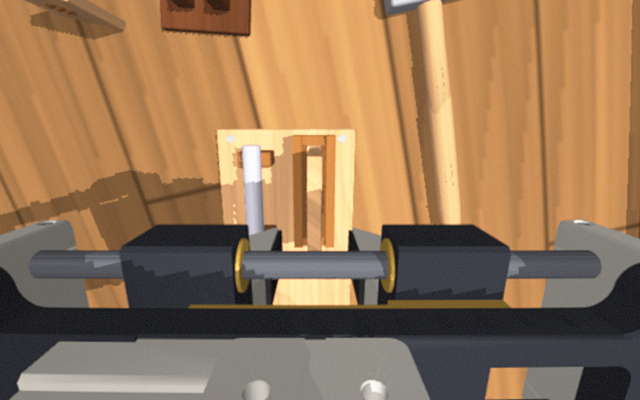

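Request:
send_rows:
  commands:
    - {"x": -1,"y": 4,"z": 0,"ax": 0,"ay": -0.2,"az": 0,"claw": 0.6}
    - {"x": -1,"y": 4,"z": 0,"ax": 0,"ay": 0,"az": 0,"claw": 0.6}
    - {"x": -1,"y": 4,"z": 0,"ax": 0,"ay": 0,"az": 0,"claw": 0.6}
    - {"x": -1,"y": 4,"z": 0,"ax": 0,"ay": 0,"az": 0,"claw": 0.6}
    - {"x": -1,"y": 4,"z": 0,"ax": 0,"ay": 0,"az": 0,"claw": 0.6}
    - {"x": -1,"y": 3,"z": 0,"ax": 0,"ay": 0,"az": 0,"claw": 0.6}
    - {"x": 0,"y": 1,"z": 0,"ax": 0,"ay": 0,"az": 0,"claw": 0.6}
    - {"x": 0,"y": 0,"z": 0,"ax": 0,"ay": 0,"az": 0,"claw": 0.6}
    - {"x": 0,"y": 0,"z": 0,"ax": 0,"ay": 0,"az": 0,"claw": 0.6}

```text
time: 14.92
eef_pos: [479.5, -129.7, 180.8]
ee_rot: [-3.12, 0.345, 0.014]
force: [0.3, -0.5, 0.8]
opening: 0.602
```

```bash
python3 - <<'E'
from h import *
from workcell import vision
for n in ["wrist","top"]:
    d=vision.get_image(n);cv2.imwrite(f"pics/{n}11.png",d["pixels"][:,:,::-1]);np.savez(f"pics/{n}11.npz",**d)
delta([512.3,2.2,180],-12.75)
im=cv2.imread("pics/top11.png")[150:290,200:400];cv2.imwrite("pics/t11c.png",cv2.resize(im,None,fx=3.5,fy=3.5))
E
```

```text
t 15.03 pos [ 479.6 -129.6  180.9] F [0.2 0.1 0.2] op 0.601 j [-0.42  0.34  1.66 -0.    1.15 -0.2 ]
xyz cm [  0.32 -13.58   0.11] x_t yaw -12.592681550195644
rotvec deg (tool) [-0.09  0.52  0.16]
```

View pics/wrist11.png

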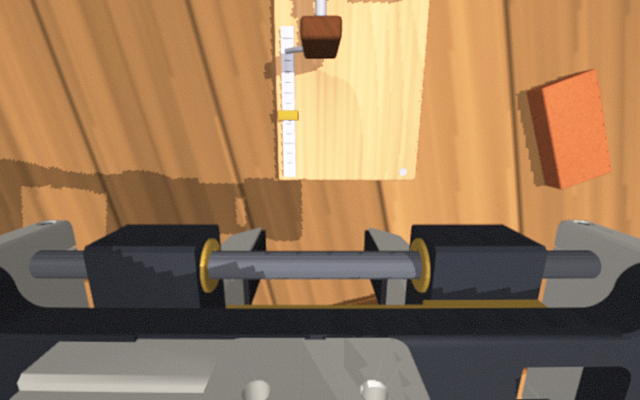

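View pics/t11c.png

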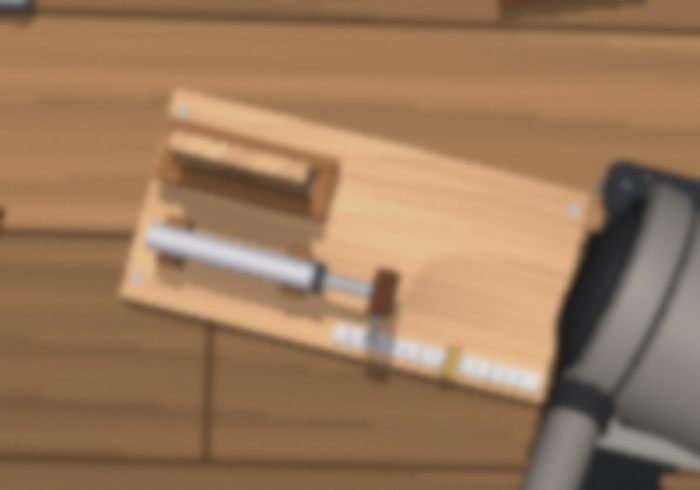

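Wrist view: pull at (321,36), pointer at (293,50), brass marker at (288,115), base's near edge at row 180. Measure marker-to-pull distances.

```bash
python3 - <<'E'
from h import *
y=np.radians(-12.75);Xs=np.array([np.cos(y),np.sin(y)]);Ys=np.array([-Xs[1],Xs[0]])
for f,box,pb in [("wrist11",(100,130,270,305),(0,70,290,350)),("top0",(240,265,318,340),(225,245,298,318)),("top11",(240,265,318,340),(225,245,298,318))]:
    d=load(f"pics/{f}.npz");P=cloud(d);Z=P[...,2]
    hsv=cv2.cvtColor(d["pixels"],cv2.COLOR_RGB2HSV)
    sat=hsv[...,1].astype(float)
    m=np.zeros(Z.shape,bool);m[box[0]:box[1],box[2]:box[3]]=1
    m&=(hsv[...,0]>17)&(hsv[...,0]<30)&(sat>(150 if f[0]=="w" else 75))
    vv,uu=np.nonzero(m);p=onplane(d,np.c_[uu,vv],29)[:,:2]
    r=cv2.minAreaRect(p.astype(np.float32));mk=np.array(r[0])
    print(f,m.sum(),uu.min(),uu.max(),vv.min(),vv.max(),np.median(Z[m]),r, "y mean/mid",(p@Ys).mean(),((p@Ys).min()+(p@Ys).max())/2)
    q=np.zeros(Z.shape,bool);q[pb[0]:pb[1],pb[2]:pb[3]]=1;q&=abs(Z-106)<6
    vv,uu=np.nonzero(q);pp=onplane(d,np.c_[uu,vv],106)[:,:2];r2=cv2.minAreaRect(pp.astype(np.float32))
    print("  pull",r2,"y",((pp@Ys).min()+(pp@Ys).max())/2)
    print("  marker rel pull: Xs,Ys",(mk-np.array(r2[0]))@Xs,(mk-np.array(r2[0]))@Ys)
    if f=="wrist11":
        tip=onplane(d,[(290,50)],37)[0,:2];print("  pointer",tip,(tip-mk)@Ys)
        e=onplane(d,[(350,180.5)],15)[0,:2];print("  base edge to marker",(mk-e)@Ys,"=> marker stand y",(mk-e)@Ys-150)
    else:
        c=np.array([543.5,17.3]);print("  marker stand",(mk-c)@Xs,(mk-c)@Ys)
im=cv2.imread("pics/wrist11.png")[0:190,250:440];cv2.imwrite("pics/w11c.png",cv2.resize(im,None,fx=3.1,fy=3.1,interpolation=cv2.INTER_CUBIC))
E
```

```text
wrist11 178 278 297 110 120 29.821918457485395 ((470.24249267578125, -47.78875732421875), (9.631209373474121, 19.024198532104492), 76.56169128417969) y mean/mid 57.401521605094786 57.254675063528225
  pull ((513.7023315429688, -0.3419218063354492), (16.032161712646484, 29.057048797607422), 77.19252014160156) y 113.04610115304337
  marker rel pull: Xs,Ys -31.916825190964804 -55.868381619234036
  pointer [487.15688007   7.7787785 ] 57.93033125263314
  base edge to marker 68.29791102350596 => marker stand y -81.70208897649404
top0 30 326 330 249 257 28.619038636221603 ((467.7734375, -46.48394012451172), (8.073710441589355, 20.108003616333008), 77.17327117919922) y mean/mid 57.61243928887738 57.90212548758693
  pull ((511.35455322265625, 1.8432369232177734), (15.018815994262695, 29.43657112121582), 77.48283386230469) y 114.66757013311044
  marker rel pull: Xs,Ys -31.840822523021714 -56.753781460723665
  marker stand -59.78236921183817 -78.92383427896267
top11 28 327 330 249 257 28.547087599878182 ((467.6471252441406, -47.0422248840332), (18.936107635498047, 7.143032073974609), 1.287527084350586) y mean/mid 57.426501921513236 57.61100765142261
  pull ((511.35455322265625, 1.8432369232177734), (15.018815994262695, 29.43657112121582), 77.48283386230469) y 114.66757013311044
  marker rel pull: Xs,Ys -31.84080819732227 -57.32617700445983
  marker stand -59.782354886138734 -79.49622982269884
```

View pics/w11c.png

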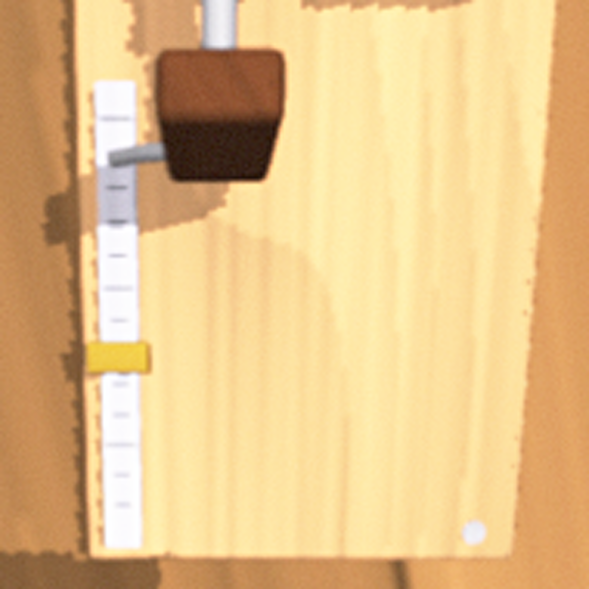

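Request:
send_rows:
  commands:
    - {"x": 0.1,"y": -4,"z": 0,"ax": 0,"ay": 0.3,"az": 0.1,"claw": 0.6}
    - {"x": 0.1,"y": -4,"z": 0,"ax": 0,"ay": 0,"az": 0,"claw": 0.6}
    - {"x": 0.1,"y": -3.5,"z": 0,"ax": 0,"ay": 0,"az": 0,"claw": 0.6}
    - {"x": 0,"y": -1.5,"z": 0,"ax": 0,"ay": 0,"az": 0,"claw": 0.6}
    - {"x": 0,"y": 0,"z": 0,"ax": 0,"ay": 0,"az": 0,"claw": 0.6}
    - {"x": 0,"y": 0,"z": 0,"ax": 0,"ay": 0,"az": 0,"claw": 0.6}

```text
time: 15.78
eef_pos: [512.7, 2.0, 180.8]
ee_rot: [-3.122, 0.341, 0.005]
force: [0.4, 0.2, -0.3]
opening: 0.599
```

```bash
python3 -c "
from h import *
delta([512.3,2.2,72],-12.75)"
```

```text
t 15.78 pos [512.7   2.  180.8] F [ 0.4  0.2 -0.3] op 0.599 j [-0.15  0.36  1.63  0.    1.15  0.07]
xyz cm [-1.000e-02 -0.000e+00  1.088e+01] x_t yaw -12.463811581834843
rotvec deg (tool) [-0.06  0.19  0.29]
```

Request:
send_rows:
  commands:
    - {"x": 0,"y": 0,"z": 2,"ax": 0,"ay": 0.1,"az": 0.3,"claw": 0.6}
    - {"x": 0,"y": 0,"z": 2,"ax": 0,"ay": 0,"az": 0,"claw": 0.6}
    - {"x": 0,"y": 0,"z": 1,"ax": 0,"ay": 0,"az": 0,"claw": 0.6}
    - {"x": 0,"y": 0,"z": 0,"ax": 0,"ay": 0,"az": 0,"claw": 0.6}

```text
time: 16.27
eef_pos: [512.7, -2.2, 130.2]
ee_rot: [-3.121, 0.357, -0.0]
force: [-0.1, 0.0, 0.2]
opening: 0.601
```

```bash
python3 - <<'E'
from h import *
from workcell import vision
delta([512.3,2.2,72],-12.75)
for n in ["wrist","side"]:
    d=vision.get_image(n);cv2.imwrite(f"pics/{n}12.png",d["pixels"][:,:,::-1]);np.savez(f"pics/{n}12.npz",**d)
im=cv2.imread("pics/side12.png")[130:300,240:440];cv2.imwrite("pics/s12c.png",cv2.resize(im,None,fx=3.5,fy=3.5))
E
```

```text
t 16.27 pos [512.7  -2.2 130.2] F [-0.1  0.   0.2] op 0.601 j [-0.15  0.42  1.7   0.    1.03  0.07]
xyz cm [-0.14 -0.42  5.82] x_t yaw -13.057852342837053
rotvec deg (tool) [-0.01 -0.01 -0.31]
```

View pics/wrist12.png

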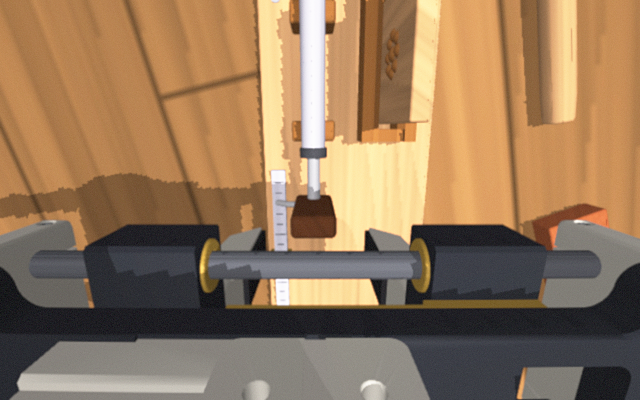

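View pics/s12c.png

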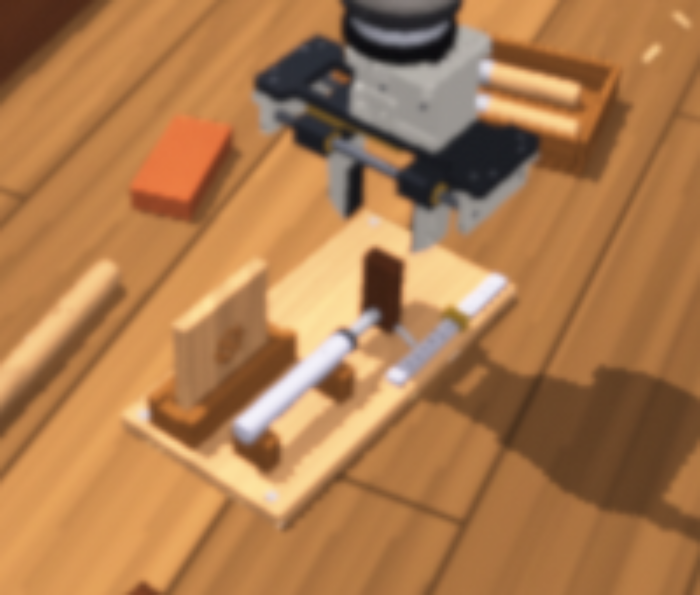

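Request:
send_rows:
  commands:
    - {"x": -0.1,"y": -0.4,"z": 1,"ax": 0,"ay": 0,"az": -0.3,"claw": 0.6}
    - {"x": 0,"y": 0,"z": 1.5,"ax": 0,"ay": 0,"az": 0,"claw": 0.6}
    - {"x": 0,"y": 0,"z": 1.5,"ax": 0,"ay": 0,"az": 0,"claw": 0.6}
    - {"x": 0,"y": 0,"z": 0.8,"ax": 0,"ay": 0,"az": 0,"claw": 0.6}
    - {"x": 0,"y": 0,"z": 0,"ax": 0,"ay": 0,"az": 0,"claw": 0.6}
    - {"x": 0,"y": 0,"z": 0,"ax": 0,"ay": 0,"az": 0,"claw": 0.6}

```text
time: 17.12
eef_pos: [514.9, 3.0, 82.8]
ee_rot: [-3.122, 0.346, -0.011]
force: [-0.9, -0.1, 0.4]
opening: 0.602
```

```bash
python3 - <<'E'
from h import *
delta([512.3,2.2,72],-12.75)
E
```

```text
t 17.12 pos [514.9   3.   82.8] F [-0.9 -0.1  0.4] op 0.602 j [-0.14  0.49  1.75  0.    0.9   0.08]
xyz cm [-0.25  0.14  1.08] x_t yaw -12.646912024148461
rotvec deg (tool) [-0.05 -0.38  0.1 ]
```

Request:
send_rows:
  commands:
    - {"x": -0.2,"y": 0.1,"z": 0.6,"ax": 0,"ay": -0.4,"az": 0,"claw": 0.6}
    - {"x": 0,"y": 0,"z": 0.4,"ax": 0,"ay": 0,"az": 0,"claw": 0.6}
    - {"x": 0,"y": 0,"z": 0,"ax": 0,"ay": 0,"az": 0,"claw": 0.6}
    - {"x": 0,"y": 0,"z": 0,"ax": 0,"ay": 0,"az": 0,"claw": 0.6}

```text
time: 17.62
eef_pos: [513.2, 2.3, 73.0]
ee_rot: [-3.122, 0.346, -0.002]
force: [-0.1, -0.5, -0.2]
opening: 0.6
```

```bash
python3 - <<'E'
from h import *
from workcell import vision
delta([512.3,2.2,72],-12.75)
for n in ["wrist","side"]:
    d=vision.get_image(n);cv2.imwrite(f"pics/{n}13.png",d["pixels"][:,:,::-1]);np.savez(f"pics/{n}13.npz",**d)
im=cv2.imread("pics/side13.png")[130:300,240:440];cv2.imwrite("pics/s13c.png",cv2.resize(im,None,fx=3.5,fy=3.5))
E
```

```text
t 17.62 pos [513.2   2.3  73. ] F [-0.1 -0.5 -0.2] op 0.6 j [-0.15  0.5   1.76  0.    0.88  0.07]
xyz cm [-0.08  0.03  0.1 ] x_t yaw -12.64819011660509
rotvec deg (tool) [-0.06 -0.05  0.1 ]
```

View pics/wrist13.png

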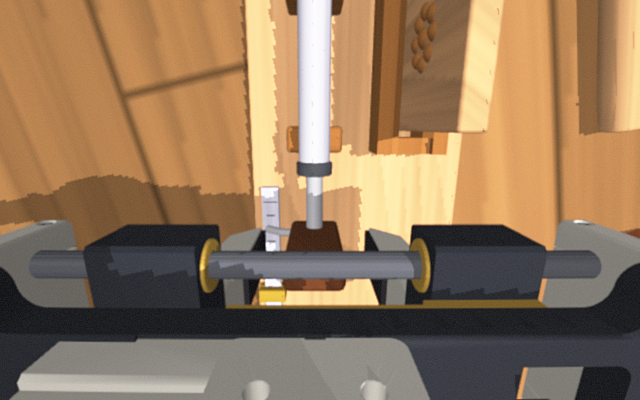

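View pics/s13c.png

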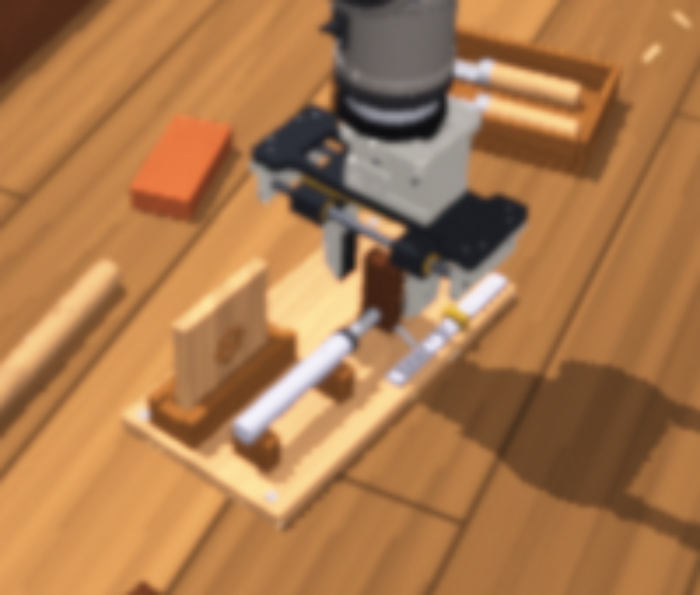

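Well placed round the pull. Close.

Request:
send_rows:
  commands:
    - {"x": 0,"y": 0,"z": 0,"ax": 0,"ay": 0,"az": 0,"claw": 0.4}
    - {"x": 0,"y": 0,"z": 0,"ax": 0,"ay": 0,"az": 0,"claw": 0.2}
    - {"x": 0,"y": 0,"z": 0,"ax": 0,"ay": 0,"az": 0,"claw": 0}
    - {"x": 0,"y": 0,"z": 0,"ax": 0,"ay": 0,"az": 0,"claw": 0}
    - {"x": 0,"y": 0,"z": 0,"ax": 0,"ay": 0,"az": 0,"claw": 0}
    - {"x": 0,"y": 0,"z": 0,"ax": 0,"ay": 0,"az": 0,"claw": 0}
    - {"x": 0,"y": 0,"z": 0,"ax": 0,"ay": 0,"az": 0,"claw": 0}

```text
time: 18.6
eef_pos: [512.8, 2.4, 73.2]
ee_rot: [-3.121, 0.346, -0.001]
force: [-0.6, -0.4, 0.7]
opening: 0.327
```

```bash
python3 - <<'E'
from h import *
delta([512.3,2.2,72],-12.75)
E
```

```text
t 18.6 pos [512.8   2.4  73.2] F [-0.6 -0.4  0.7] op 0.327 j [-0.15  0.5   1.76  0.    0.89  0.07]
xyz cm [-0.04  0.03  0.12] x_t yaw -12.648021160740868
rotvec deg (tool) [-0.06 -0.01  0.1 ]
```

Request:
send_rows:
  commands:
    - {"x": 0,"y": 0,"z": 0,"ax": 0,"ay": 0,"az": 0,"claw": 0}
    - {"x": 0,"y": 0.5,"z": 0,"ax": 0,"ay": 0,"az": 0,"claw": 0}
    - {"x": 0,"y": 0.7,"z": 0,"ax": 0,"ay": 0,"az": 0,"claw": 0}
    - {"x": 0,"y": 0.7,"z": 0,"ax": 0,"ay": 0,"az": 0,"claw": 0}
    - {"x": 0,"y": 0,"z": 0,"ax": 0,"ay": 0,"az": 0,"claw": 0}

```text
time: 19.23
eef_pos: [508.5, -16.4, 73.2]
ee_rot: [-3.12, 0.346, -0.001]
force: [0.2, 2.6, 0.5]
opening: 0.325
```

```bash
python3 - <<'E'
from h import *
delta([500.3,-52.7,73],-12.65)
E
```

```text
t 19.23 pos [508.5 -16.4  73.2] F [0.2 2.6 0.5] op 0.325 j [-0.18  0.49  1.77  0.    0.88  0.03]
xyz cm [-0.01  3.72  0.01] x_t yaw -12.669521315483268
rotvec deg (tool) [-0.16 -0.02 -0.02]
```

Spring force as expected (2.6 N, ~3.3 predicted); the rod follows. Continue.

Request:
send_rows:
  commands:
    - {"x": 0,"y": 0.8,"z": 0,"ax": 0,"ay": 0,"az": 0,"claw": 0}
    - {"x": 0,"y": 0.8,"z": 0,"ax": 0,"ay": 0,"az": 0,"claw": 0}
    - {"x": 0,"y": 0.8,"z": 0,"ax": 0,"ay": 0,"az": 0,"claw": 0}
    - {"x": 0,"y": 0.8,"z": 0,"ax": 0,"ay": 0,"az": 0,"claw": 0}
    - {"x": 0,"y": 0.3,"z": 0,"ax": 0,"ay": 0,"az": 0,"claw": 0}
    - {"x": 0,"y": 0,"z": 0,"ax": 0,"ay": 0,"az": 0,"claw": 0}
    - {"x": 0,"y": 0,"z": 0,"ax": 0,"ay": 0,"az": 0,"claw": 0}

```text
time: 20.1
eef_pos: [500.7, -51.3, 73.2]
ee_rot: [-3.117, 0.347, -0.002]
force: [1.8, 5.4, -0.0]
opening: 0.323
```

```bash
python3 - <<'E'
from h import *
from workcell import vision
delta([500.3,-52.7,73],-12.65)
for n in ["wrist","side","top"]:
    d=vision.get_image(n);cv2.imwrite(f"pics/{n}14.png",d["pixels"][:,:,::-1]);np.savez(f"pics/{n}14.npz",**d)
im=cv2.imread("pics/side14.png")[150:280,300:420];cv2.imwrite("pics/s14c.png",cv2.resize(im,None,fx=4.5,fy=4.5,interpolation=cv2.INTER_CUBIC))
delta([500.3,-52.7,73],-12.65)
E
```

```text
t 20.1 pos [500.7 -51.3  73.2] F [ 1.8  5.4 -0. ] op 0.323 j [-0.26  0.48  1.78  0.01  0.87 -0.04]
xyz cm [-0.01  0.15  0.02] x_t yaw -12.705548106458568
rotvec deg (tool) [-0.33 -0.05 -0.06]
t 20.25 pos [500.7 -51.3  73.2] F [1.6 6.3 0.2] op 0.325 j [-0.26  0.48  1.78  0.01  0.87 -0.04]
xyz cm [-0.01  0.15  0.02] x_t yaw -12.697799006325686
rotvec deg (tool) [-0.33 -0.05 -0.05]
```

View pics/wrist14.png

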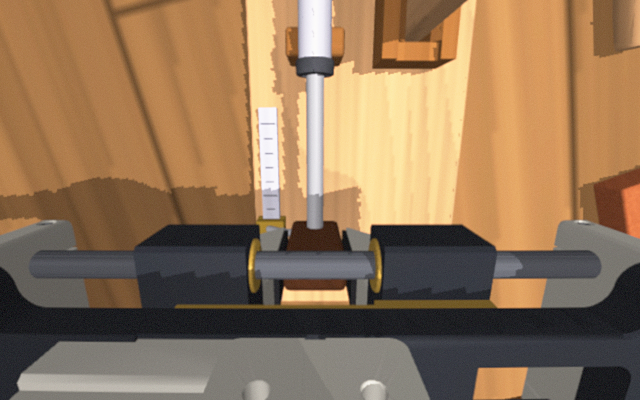

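View pics/s14c.png

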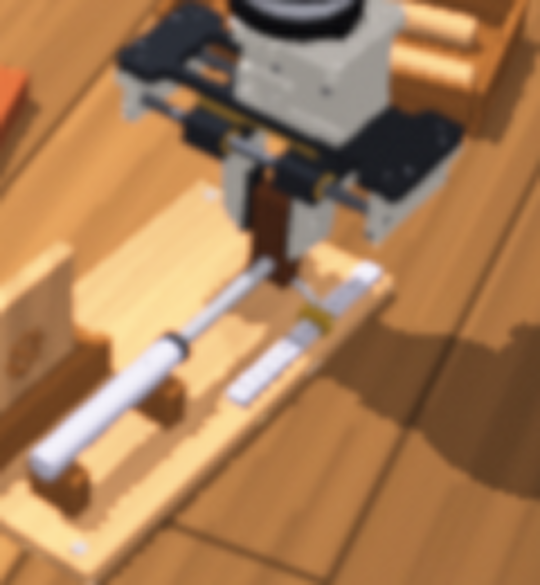

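Request:
send_rows:
  commands:
    - {"x": 0,"y": 0.1,"z": 0,"ax": 0,"ay": 0,"az": 0,"claw": 0}
    - {"x": 0,"y": 0,"z": 0,"ax": 0,"ay": 0,"az": 0,"claw": 0}
    - {"x": 0,"y": 0,"z": 0,"ax": 0,"ay": 0,"az": 0,"claw": 0}

```text
time: 20.62
eef_pos: [500.5, -52.1, 73.2]
ee_rot: [-3.116, 0.346, -0.003]
force: [2.8, 5.8, 0.3]
opening: 0.323
```

```bash
python3 - <<'E'
from h import *
from workcell import vision
delta([500.3,-52.7,73],-12.65)
for n in ["wrist","side","top"]:
    d=vision.get_image(n);cv2.imwrite(f"pics/{n}15.png",d["pixels"][:,:,::-1]);np.savez(f"pics/{n}15.npz",**d)
im=cv2.imread("pics/side15.png")[195:245,345:395];cv2.imwrite("pics/s15c.png",cv2.resize(im,None,fx=12,fy=12,interpolation=cv2.INTER_CUBIC))
delta([500.3,-52.7,73],-12.65)
y=np.radians(-12.7);Xs=np.array([np.cos(y),np.sin(y)]);Ys=np.array([-Xs[1],Xs[0]])
d=load("pics/side15.npz");hsv=cv2.cvtColor(d["pixels"],cv2.COLOR_RGB2HSV)
m=(hsv[...,0]>19)&(hsv[...,0]<32)&(hsv[...,1]>130);m[:205]=0;m[240:]=0;m[:,:350]=0;m[:,390:]=0
print("marker px",m.sum(),np.argwhere(m).mean(0)[::-1])
d0=load("pics/side0.npz");hsv=cv2.cvtColor(d0["pixels"],cv2.COLOR_RGB2HSV)
m=(hsv[...,0]>19)&(hsv[...,0]<32)&(hsv[...,1]>130);m[:205]=0;m[240:]=0;m[:,:350]=0;m[:,390:]=0
print("marker px0",m.sum(),np.argwhere(m).mean(0)[::-1])
# side-cam stand frame: projection of marker top at stand(-62,ym,29) & pointer (-61,ym,37)
c=np.array([541,22.8])
for ym in(-86.5,-81.5,-76.5):
    a=c-62*Xs+ym*Ys;print(ym,"mk",proj(d,[*a,29]),"ptr tip",proj(d,[*(c-61*Xs+ym*Ys),37]),"pull root",proj(d,[*(c-45*Xs+ym*Ys),45]))
# wrist gap mouth-pull: collar near edge and pull far edge
for k,T in(("13",1),("15",1)):
    w=load(f"pics/wrist{k}.npz");Z=cloud(w)[...,2];np.set_printoptions(linewidth=220)
    print(k,[(r,int(Z[r,314]),w["pixels"][r,314].tolist()) for r in (list(range(164,182,2))+list(range(216,232,2)) if k=="13" else list(range(56,84,2))+list(range(216,234,2)))])
E
```

```text
t 20.62 pos [500.5 -52.1  73.2] F [2.8 5.8 0.3] op 0.323 j [-0.26  0.48  1.78  0.01  0.87 -0.04]
xyz cm [-0.01  0.06  0.02] x_t yaw -12.675881314332885
rotvec deg (tool) [-0.38 -0.06 -0.03]
t 20.77 pos [500.5 -52.1  73.2] F [ 1.6  6.4 -0.3] op 0.328 j [-0.26  0.48  1.78  0.01  0.87 -0.04]
xyz cm [-0.01  0.06  0.02] x_t yaw -12.678172228739141
rotvec deg (tool) [-0.38 -0.06 -0.03]
marker px 12 [370.08333333 219.75      ]
marker px0 19 [369.47368421 219.05263158]
-86.5 mk [[371.98439069 219.83042224]] ptr tip [[371.92094656 217.50938904]] pull root [[367.21210578 212.7329273 ]]
-81.5 mk [[370.93716429 220.83335809]] ptr tip [[370.86931272 218.51062343]] pull root [[366.15032931 213.7203775 ]]
-76.5 mk [[369.88456648 221.84133078]] ptr tip [[369.81225952 219.51691388]] pull root [[365.08309909 214.71281241]]
13 [(164, 66, [108, 107, 114]), (166, 65, [100, 98, 109]), (168, 66, [99, 100, 109]), (170, 66, [103, 104, 110]), (172, 66, [102, 104, 109]), (174, 66, [96, 95, 104]), (176, 65, [127, 126, 133]), (178, 60, [242, 239, 243]), (180, 61, [240, 237, 241]), (216, 60, [172, 171, 172]), (218, 60, [174, 173, 175]), (220, 59, [171, 168, 173]), (222, 61, [171, 169, 173]), (224, 60, [171, 169, 173]), (226, 60, [180, 177, 182]), (228, 59, [148, 144, 146]), (230, 62, [67, 39, 26])]
15 [(56, 66, [87, 88, 95]), (58, 66, [98, 98, 106]), (60, 67, [96, 97, 102]), (62, 65, [101, 99, 109]), (64, 66, [100, 101, 109]), (66, 65, [96, 93, 103]), (68, 64, [83, 85, 89]), (70, 65, [56, 56, 58]), (72, 60, [184, 182, 191]), (74, 60, [233, 233, 236]), (76, 60, [232, 230, 233]), (78, 61, [233, 232, 236]), (80, 62, [233, 231, 235]), (82, 60, [232, 229, 233]), (216, 60, [166, 163, 167]), (218, 60, [167, 163, 170]), (220, 61, [162, 162, 166]), (222, 61, [166, 163, 170]), (224, 61, [165, 163, 167]), (226, 60, [168, 165, 171]), (228, 59, [144, 140, 144]), (230, 63, [66, 41, 33]), (232, 65, [58, 32, 20])]
```

View pics/s15c.png

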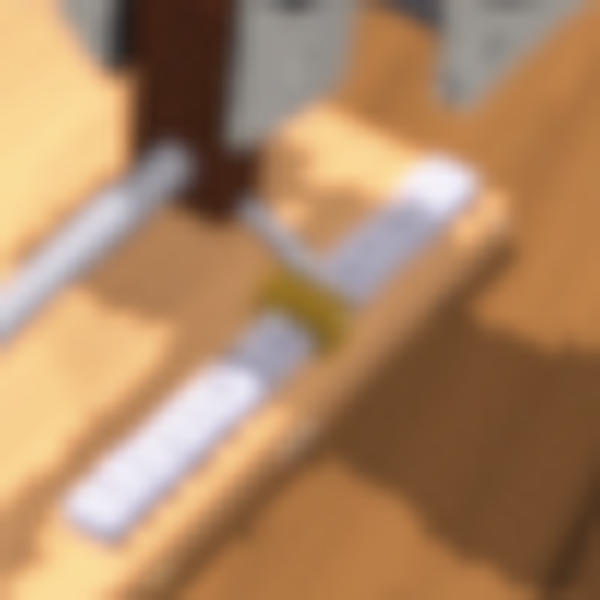

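```bash
python3 - <<'E'
from h import *
im=cv2.imread("pics/wrist15.png")[90:310,235:345];cv2.imwrite("pics/w15c.png",cv2.resize(im,None,fx=5,fy=2.7,interpolation=cv2.INTER_CUBIC))
im=cv2.imread("pics/wrist15.png")[205:245,245:325];cv2.imwrite("pics/w15d.png",cv2.resize(im,None,fx=9,fy=9,interpolation=cv2.INTER_CUBIC))
im=cv2.imread("pics/top15.png")[200:280,270:370];cv2.imwrite("pics/t15c.png",cv2.resize(im,None,fx=7,fy=7,interpolation=cv2.INTER_CUBIC))
E
```

```text
(no output)
```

View pics/w15d.png

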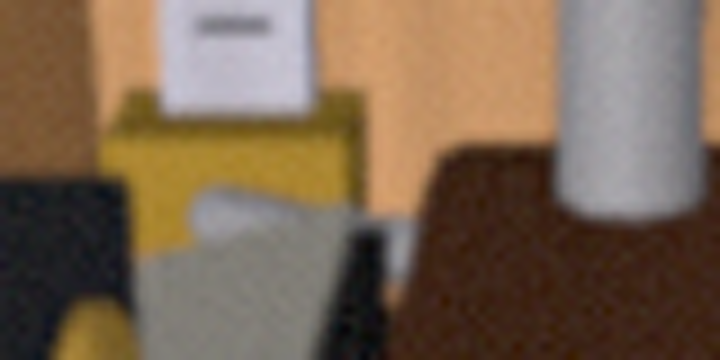

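View pics/t15c.png

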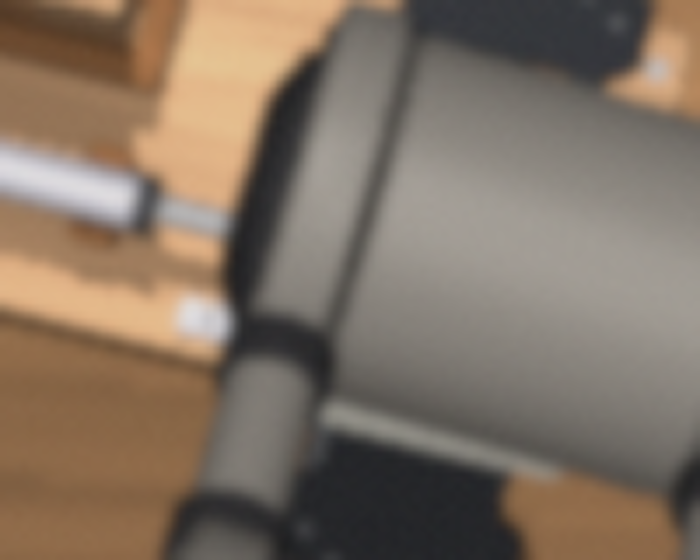

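```bash
python3 - <<'E'
from h import *
d=load("pics/wrist15.npz")
y=np.radians(-12.7);Xs=np.array([np.cos(y),np.sin(y)]);Ys=np.array([-Xs[1],Xs[0]])
f=lambda u,v,z:onplane(d,[(u,v)],z)[0,:2]@Ys
mk=f(262,219.8-.5,29)-5
print("marker mid",mk)
for z in(37,38,39.5): print(z,"pointer up-edge-2.5:",f(267.5,225.8-.5,z)-2.5-mk,"centre",f(267.5,228.5-.5,z)-mk)
E
```

```text
marker mid 57.132630336172504
37 pointer up-edge-2.5: 0.658795373311861 centre 1.217286177489143
38 pointer up-edge-2.5: 0.9859255543991736 centre 1.5543529527697828
39.5 pointer up-edge-2.5: 1.4766208260301426 centre 2.059953115690732
```

Request:
send_rows:
  commands:
    - {"x": 0,"y": 0.1,"z": 0,"ax": 0,"ay": 0,"az": 0,"claw": 0}
    - {"x": 0,"y": 0,"z": 0,"ax": 0,"ay": 0,"az": 0,"claw": 0}
    - {"x": 0,"y": 0,"z": 0,"ax": 0,"ay": 0,"az": 0,"claw": 0}
    - {"x": 0,"y": 0,"z": 0,"ax": 0,"ay": 0,"az": 0,"claw": 0}
    - {"x": 0,"y": 0,"z": 0,"ax": 0,"ay": 0,"az": 0,"claw": 0}

```text
time: 21.4
eef_pos: [500.3, -52.9, 73.2]
ee_rot: [-3.115, 0.345, -0.003]
force: [1.6, 5.7, 0.4]
opening: 0.326
```

```bash
python3 - <<'E'
from h import *
from workcell import vision
delta([500.3,-52.7,73],-12.65)
for n in ["wrist","side","top"]:
    d=vision.get_image(n);cv2.imwrite(f"pics/{n}16.png",d["pixels"][:,:,::-1]);np.savez(f"pics/{n}16.npz",**d)
delta([500.3,-52.7,73],-12.65)
a=cv2.resize(cv2.imread("pics/wrist16.png")[205:245,245:325],None,fx=9,fy=9,interpolation=cv2.INTER_CUBIC)
cv2.imwrite("pics/w16d.png",a)
im=cv2.imread("pics/side16.png")[130:300,240:440];cv2.imwrite("pics/s16c.png",cv2.resize(im,None,fx=3.5,fy=3.5))
E
```

```text
t 21.4 pos [500.3 -52.9  73.2] F [1.6 5.7 0.4] op 0.326 j [-0.26  0.48  1.78  0.01  0.87 -0.05]
xyz cm [-0.01 -0.02  0.02] x_t yaw -12.650554970184531
rotvec deg (tool) [-0.46 -0.07 -0.  ]
t 21.55 pos [500.3 -52.9  73.2] F [0.4 5.7 0.3] op 0.322 j [-0.26  0.48  1.78  0.01  0.87 -0.05]
xyz cm [-0.01 -0.02  0.02] x_t yaw -12.653945711806017
rotvec deg (tool) [-0.46 -0.07 -0.  ]
```

View pics/w16d.png

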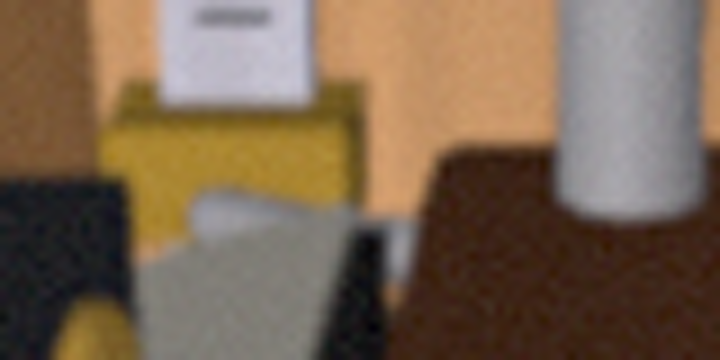

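View pics/s16c.png

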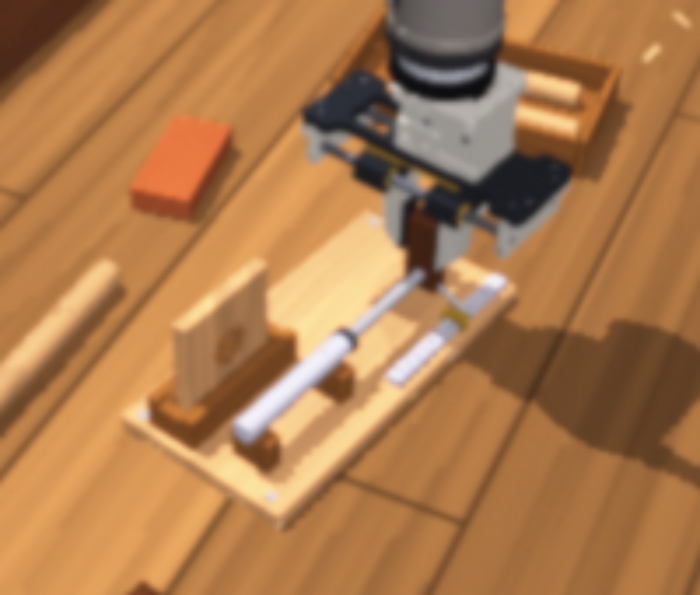

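```bash
python3 - <<'E'
from h import *
d=load("pics/wrist16.npz")
Ys=np.array([np.sin(np.radians(12.7)),np.cos(np.radians(12.7))])
f=lambda u,v,z:onplane(d,[(u,v)],z)[0,:2]@Ys
a=f(262,205+122/9-.5,29);b=f(261,205+250/9-.5,29);print(a,b,a-b,"mid",(a+b)/2)
print("ptr",f(267.5,225.8-.5,38)-2.5,f(267.5,228,37))
E
```

```text
62.24134795843853 51.62566181509921 10.615686143339325 mid 56.93350488676887
ptr 57.29863546620966 57.53239318316688
```

Pointer within about 0.5 mm of the marker's middle, the panel is home, and the grip is steady. Handing in.

```bash
python3 -c "
from workcell import ctrl
print(ctrl.hand_in())"
```

```text
the job is handed in; nothing more can be done
None
```

The job is handed in, with the panel in the stand's slot and the rod held out at the marker. No verdict came back, so what follows is from my own checks.

- **Panel:** I lifted it out of the holder and lowered it until it touched the slot floor, at the height expected for a panel that is fully home. I then let go and backed off. Afterwards its top measured about 115–116 mm above the table, against 115 mm when home, and the last side picture showed it upright.
- **Rod:** I gripped the pull and drew it out about 56.7 mm, with no sign of slipping in the wrist pictures. The force at hand-in was about 5.7 N and the fingers were steady on the pull.
- **Pointer:** In the last wrist picture it stands about 0.5 mm from the marker's middle, within the 5 mm allowed. My earlier distance measurements, 56 to 58 mm, agree with that.
- **Marker and tools:** The marker was not touched. The nearer tools showed no change in the pictures. I did not measure the tools' positions again at the end.

**Disagreement:** The three cameras differed by up to about 6 mm in absolute position. I lined up the panel and the pointer using differences within one camera's view, checked against where the fingers closed. The low-resolution side view gave an uncertain reading of the pointer, up to about 4 mm off, so I relied on the wrist camera there.

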